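Join two flanged tubes with a hinged clamp ring

ROBOT

A 6-joint arm with a two-finger parallel gripper is mounted at the origin on a cart in front of the work surface, level with it; the furniture and walls round the work are solid. World frame = base frame: x ahead of the robot, y to its left, z up, the work surface at z = 0. Lengths are in mm, angles in rad, forces in N, time in s.
With the tool pointing down it reaches from about 300 to 775 mm from the base axis. Payload 14.6 kg.
Tool frame: the origin (TCP) lies between the finger pads; the fingertips stand 11 mm ahead of it and the grasp point (between the pads) lies 8 mm behind it; z points along the fingers, y is the direction in which the jaws open and shut (so a half turn about z gives the same grasp; the last joint's range is limited). The gripper opens to 94 mm and grips with 3 to 60 N. Pads are 16 mm wide; open, the fingers measure 119 mm over their backs; the gripper's body (75 mm by 177 mm) begins 78 mm behind the grasp point.
Start: joints at [1.127, 0.3, 1.521, -0, 1.321, -0.067], TCP at [202.367, 511.407, 216.446] pointing down, gripper open.
Joint ranges: [-3.03, 3.03], [-0.79, 2.21], [0.23, 2.52], [-1.04, 4.18], [0, 3.07], [-2.55, 2.55]. Speed limits (rad/s): [2.22, 2.22, 2.57, 3.14, 3.14, 3.14].

INTERFACE

Orientations are given as [roll, pitch, yaw] about the fixed x, y, z axes, in that order (R = Rz(yaw) Ry(pitch) Rx(roll)).
In Python, from cell import * gives the robot as it stands.
- The arm moves only by the tool arm_command, never from a script. Its argument "deltas" is a list of rows, each an object with "xyz": the shift along the world's x, y, z in m, a list of three; "turn": the turn, a rotation vector about the world's x, y, z in rad, a list of three. A call has 1 to 12 rows; each row shifts and turns the commanded pose from where the row before left it; what a row does not reach is not made up. A row lasts 1/8 s, in which the tool goes at most 62.5 mm and 10.7 degrees, less where a joint would pass 70% of its speed; a pose out of reach is approached as far as the arm can. A call with a gripper value outside its range is refused whole. "gripper" is the closure, from 0 (fully open) to 1 (shut), set as the call begins (left out, the last holds). The fingers move at their own pace and stop on an object; "force" is the grip in N (left out, the last holds). Time passes only in rows, so rows that do not move let the fingers close. It gives the time, the measured TCP pose, the force and the opening at its end, in the units of the state.
- read_state(): the state, without advancing time (a new reading comes with each control period).
- camera(name): name is "scene" or "top" or "wrist"; returns a dict with "color" (400x640x3 uint8, red, green, blue), "fx", "fy", "cx", "cy" (pixels), "k1" (the pictures are not rectified: a ray, as slopes to the right and down, at radius r is drawn at 1 + k1 r^2 times it, then the intrinsics apply), "rvec" (rotation vector, rad) and "tvec" (3), from world to camera coordinates, as OpenCV has them; the wrist camera has in their place "mount" (4x4, takes a point from camera to tool coordinates, whose origin is the TCP and whose axes are the flange's). Camera axes: x right, y down, z forward; pixel columns grow to the right and rows downward; lengths in mm; the calibration is good to about 2 mm. A picture is of the moment at which its call begins: read the wrist's pose just before it. There is no depth.
- sign_off(): hands the job in, once; it reports no verdict.
The state is a dict: "clock": time; "joints": joint angles; "qd": joint speeds; "effort": joint torques, N m; "eef_pos": TCP position; "eef_rot": TCP orientation; "wrist_force": force on the tool from outside, world axes, zero at the start; "moment": the same for the moment, N m; "finger_gap": finger opening in mm.
Only numpy, scipy, OpenCV 4.12 (cv2) and the standard library are available. Lean on these libraries where they do the work, as an engineer would, in place of code of your own. Each camera call takes 0.05 s, during which the arm holds its last target.

TASK

Fit the loose flanged tube to the fixed one: set it flange down on the fixed flange and slide it gently home under the lip of the fixed clamp half, swing the hinged clamp half shut around both flanges, then turn the hook lever over the draw pin until it comes up firmly tight, but do not force it past that. Leave the other things on the bench where they lie.

Things in the scene. Friction and masses are not known exactly. Their poses are not given: they have to be found in the camera images.
- tube_foot (a point): centre of the underside of the loose tube: a steel tube 57 mm tall standing on its flange. Flange 64 mm in diameter and 7 mm thick, its upper edge chamfered; neck 38 mm in diameter from there to the top (heights 7 to 57 mm). z of this frame points up along the tube. 0.2 to 0.3 kg. Touching down or pushing on at more than about 20 mm/s is a blow
- tube_grip (a point): point on the axis of the loose tube 38 mm above its underside, where to grip the 38 mm neck from above. Once seated the clamp's top comes 13.5 mm above the tube's underside, so keep the fingertips at least 17 mm above the underside. An open carton 270 mm tall stands on the bench behind the tube (x over 0.52 m, y -0.05 to 0.2 m): pass in front of it
- clamp: clamp stand, fixed to the bench; origin on the bench below the fixed flange; z up, +y towards the clamp's mouth (ears, lever), -y the hinge, -x the fixed clamp half, +x the hinged half. The fixed half is a half ring of inner radius 33 mm whose lip (inner radius 28 mm, underside 8.5 mm, top 13.5 mm above the flange face) reaches over the flange rim
- seat (a point): centre of the upper face of the fixed flange (64 mm diameter, 100 mm above the bench), where the loose tube's foot belongs; axes as the stand. Set the tube down about 15 mm off in +x, clear of the lip, and slide it in -x until it stops against the half ring; there it is centred to about 1 mm
- ring_hinge (a point): point on the vertical hinge pin of the swinging clamp half, 50 mm from the seat in -y, same frame as the seat
- ring_post (a point): middle of the grip part of the upright post (14 mm diameter, round, free from 117 to 162 mm above the bench, this point 139 mm above the bench) on the swinging half, by which it is pinched or pushed. 96 mm from the hinge; when shut it is 60 mm in +x and 25 mm in +y of the seat. Its frame turns with the swinging half
- ring (a joint): angle of the swinging half, rad: 0 = shut against its stop, positive = open (opens clockwise seen from above); stays where it is left, moves with about 1.5 N at the post
- lever_pivot (a point): point on the vertical pivot of the hook lever, on the ear of the fixed half, 120 mm above the bench, 18 mm in -x and 76 mm in +y of the seat; same frame as the seat
- lever_post (a point): middle of the upright round handle post (14 mm diameter, free from 136 to 180 mm above the bench, this point at 158 mm) at the end of the hook lever, 90 mm from the pivot. Slack the lever turns with about 2 N here; then the push rises within about 0.15 rad. Properly tight is a push of 7 to 12 N across the handle (hook pull then about 4 to 6 N per N; right from 15 to 90 N); friction then holds it
- lever (a joint): hook lever angle, rad: 1.9 to 2.05 open, smaller = closing (clockwise from above). From the pivot the post lies at (this value - 0.05) counterclockwise from the stand's +x. With the half shut, the hook draws on an 8 mm upright pin on its ear (20 mm in +x, 76 mm in +y of the seat) and comes up tight somewhere between 1.35 and 0.2, depending on the pin's setting, which cannot be seen
- wood_block: wood block 44x100x19 mm, bystander; origin under its centre
- star_knob: six-lobed knob, 36x32x28 mm, bystander; origin under its centre
- tape_measure: pocket tape measure in its case, 36x74x62 mm, bystander; origin under its centre
There are look-alikes about, which are no part of the job. What is shaped like the part that bears tube_foot but purple is not meant.

How it is judged (in metres and radians):
On the way, in this order (a step that is already met when the one before it is completed fails the run):
1. the loose tube stands flat on the fixed flange, slid home under the lip of the fixed clamp half (horizontal distance between tube_foot and seat below 0.004 m and distance between tube_foot and seat below 0.005 m and angle between tube_foot's own z axis and vertical below 0.05 rad), for 0.2 s.
2. the swinging clamp half is shut around both flanges (value of joint ring below 0.03 rad), for 0.2 s.
At the end, for the whole second after the job is handed in: the loose tube stands flat on the fixed flange within 4 mm of its centre (height within 5 mm, tilt below 0.05 rad), the swinging half is shut (within 0.02 rad), and the hook lever at rest pulls on the draw pin with more than 15 N (all of step 1 and value of joint ring below 0.02 rad and contact force between lever and ring above 15 N and velocity of joint lever between -0.05 and 0.05 rad/s); the robot touches nothing.
It fails at once if the hook lever is forced: the hook pulls the pin with more than 90 N (contact force between lever and ring above 90 N).
It fails at once if the loose tube is struck or pressed against the fixed flange or the clamp with more than 90 N (contact force between tube and clamp above 90 N).
It fails at once if a bystander is moved by more than 20 mm (distance of any of wood_block, tape_measure, star_knob from where it was at the start of the episode above 0.02 m).
It also fails if it takes over 72 s, if anything falls off the work surface, if the arm or the gripper's body presses on something with over 40 N, if the wrist force passes 120 N, or if a joint passes its speed limit or range.

## Working session

There is one attempt and no reset: what is moved stays moved. The work goes in short steps, Python scripts to look and compute and a tool call to move; the robot and the scene stay as the last step left them, time stands still between calls to the robot, and variables do not carry over. Pictures are saved under pics/ and viewed, and the job is handed in when it is done.

Besides the shell and the picture viewer there is one more tool, called after "Request:" as name(argument=value, ...), one argument or row to a line, values as JSON. arm_command: Moves the arm, as the interface text tells. Its arguments: {"type":"object","properties":{"deltas":{"type":"array","items":{"type":"object","properties":{"xyz":{"type":"array","items":{"type":"number"}},"turn":{"type":"array","items":{"type":"number"}}}}},"gripper":{"type":"number"},"force":{"type":"number"}},"required":["deltas"]}

```bash
ls; mkdir -p pics
cat > h.py <<'E'
from cell import *
import numpy as np, cv2
def snap(n,f):
    s=read_state(); c=camera(n); cv2.imwrite('pics/'+f,c['color'][:,:,::-1]); 
    import pickle; pickle.dump((s,c),open('pics/'+f+'.pkl','wb')); return s,c
E
python3 - <<'E'
from h import *
for n in ['scene','top','wrist']:
    s,c=snap(n,n+'0.png'); print({k:v for k,v in c.items() if k!='color'})
print(s)
E
```

```text
pics
{'fx': 380.6432637097809, 'fy': 380.6432637097809, 'cx': 322.0871798256456, 'cy': 197.9814655287488, 'k1': -0.03355649074228501, 'rvec': array([ 2.02469444, -0.54053249,  0.34106212]), 'tvec': array([-525.91005078,  198.1049841 ,  914.92951278])}
{'fx': 389.6290757944732, 'fy': 389.6290757944732, 'cx': 320.5098806480217, 'cy': 199.29982604402113, 'k1': -0.0638725590369423, 'rvec': array([ 2.1562867 , -2.12531546,  0.19523887]), 'tvec': array([ -86.39086707,  580.14728419, 1154.74474852])}
{'fx': 359.66928443390464, 'fy': 359.66928443390464, 'cx': 320.5726302380582, 'cy': 203.1815622184067, 'k1': -0.019138460270707078, 'mount': array([[-2.22376908e-04, -9.58177174e-01, -2.86175565e-01,
         8.39550793e+01],
       [ 9.99999225e-01,  1.37501848e-04, -1.23744970e-03,
        -2.44175099e-01],
       [ 1.22504573e-03, -2.86175619e-01,  9.58176401e-01,
        -1.67619775e+02],
       [ 0.00000000e+00,  0.00000000e+00,  0.00000000e+00,
         1.00000000e+00]])}
{'clock': 0.1, 'joints': array([ 1.12741099e+00,  3.00414549e-01,  1.52152707e+00, -5.17793210e-06,
        1.32069393e+00, -6.66258971e-02]), 'qd': array([ 4.38693580e-04, -2.02675989e-04, -4.74349833e-03,  9.56942967e-04,
       -7.10961179e-06,  6.41368378e-04]), 'effort': array([ 1.66052650e-03, -5.32642329e+01, -3.53283691e+01,  7.10249855e-02,
        2.34128174e-02, -6.32627894e-05]), 'eef_pos': array([202.26980621, 511.21207292, 215.94019134]), 'eef_rot': array([-3.14055174e+00, -6.44279255e-05,  2.76483447e+00]), 'wrist_force': array([-0.14930067, -0.37044561, -0.12726573]), 'moment': array([-0.00727433, -0.06459086, -0.02656488]), 'finger_gap': 93.82613215584281}
```

View pics/scene0.png

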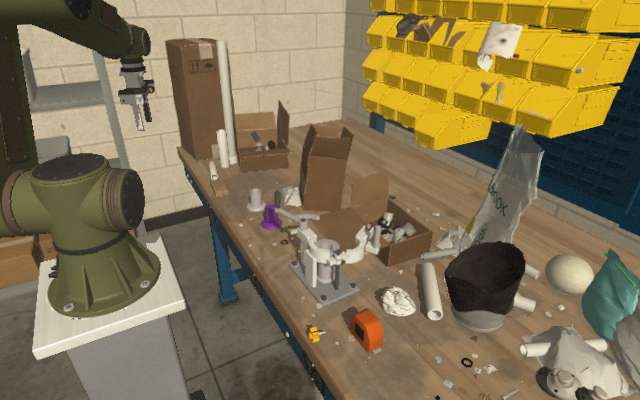

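View pics/top0.png

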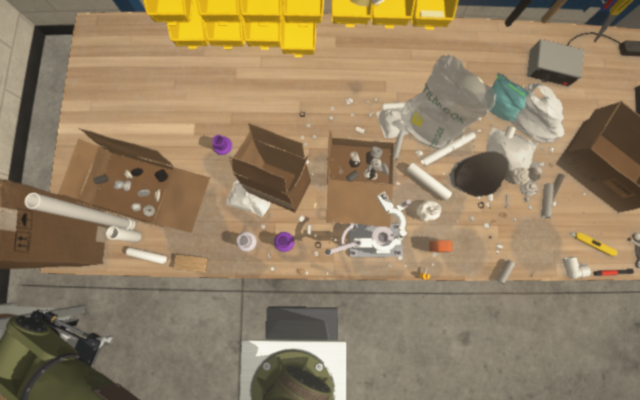

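View pics/wrist0.png

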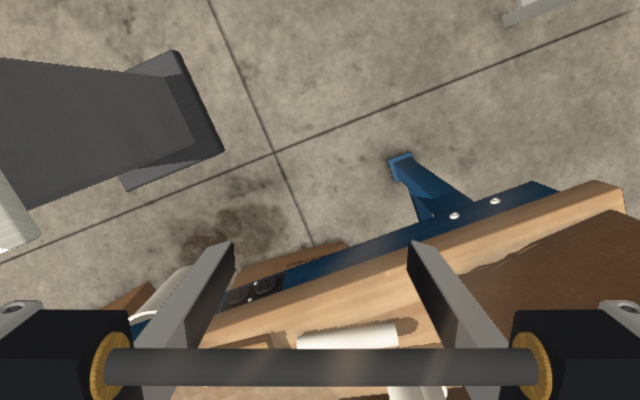

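Top view: the loose tube is the pale lavender one at about (247,241), with purple decoys at (285,241) and (222,145). The clamp is near (380,238), the orange tape at (440,245), the knob at (425,275) and the wood block at about (190,262). I'll zoom in next.

```bash
cat >> h.py <<'E'
import pickle
from scipy.spatial.transform import Rotation as Rn
def load(f): return pickle.load(open('pics/'+f+'.pkl','rb'))
def extr(s,c):
    # returns R (world->cam), t
    if 'rvec' in c: return cv2.Rodrigues(np.array(c['rvec']))[0],np.array(c['tvec'])
    T=np.eye(4); T[:3,:3]=Rn.from_euler('xyz',s['eef_rot']).as_matrix(); T[:3,3]=s['eef_pos']
    M=np.linalg.inv(T@c['mount']); return M[:3,:3],M[:3,3]
def KD(c): return np.array([[c['fx'],0,c['cx']],[0,c['fy'],c['cy']],[0,0,1.]]),np.array([c['k1'],0,0,0.])
def ray(s,c,uv):
    K,D=KD(c); R,t=extr(s,c); p=cv2.undistortPoints(np.array([[uv]],float),K,D)[0,0]
    return -R.T@t, R.T@np.array([p[0],p[1],1])
def onz(s,c,uv,z):
    o,d=ray(s,c,uv); return o+d*(z-o[2])/d[2]
def proj(s,c,P):
    K,D=KD(c); R,t=extr(s,c); return cv2.projectPoints(np.array(P,float).reshape(-1,3),R,t.reshape(3,1),K,D)[0][:,0]
def tri(obs):
    A=np.zeros((3,3));b=np.zeros(3)
    for s,c,uv in obs:
        o,d=ray(s,c,uv); d/=np.linalg.norm(d); M=np.eye(3)-np.outer(d,d); A+=M;b+=M@o
    return np.linalg.solve(A,b)
def crop(c,x0,y0,x1,y1,k,f):
    im=cv2.resize(c['color'][y0:y1,x0:x1,::-1],None,fx=k,fy=k,interpolation=cv2.INTER_CUBIC); cv2.imwrite('pics/'+f,im)
E
python3 - <<'E'
from h import *
s,c=load('top0.png')
crop(c,160,180,480,290,2.5,'top0a.png')
crop(c,320,185,460,285,5.5,'top0b.png')
for n,uv,z in [('tubefoot',(247,241),57),('clamp',(380,238),157),('tape',(440,245),50),('knob',(425,275),28),('wood',(190,262),19)]: print(n,onz(s,c,uv,z).round())
s,c=load('scene0.png')
crop(c,230,160,430,360,3,'scene0a.png')
E
```

```text
tubefoot [449. 142.  57.]
clamp [ 457. -243.  157.]
tape [ 445. -446.   50.]
knob [ 354. -403.   28.]
wood [383. 323.  19.]
```

View pics/top0a.png

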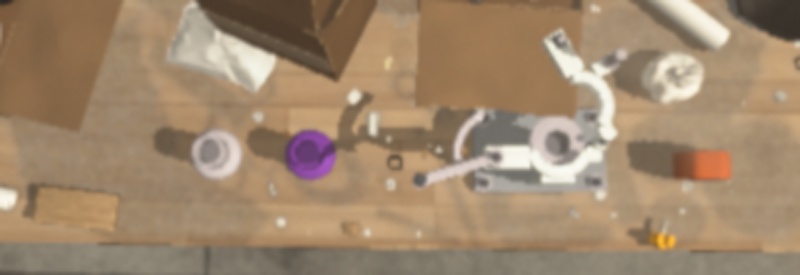

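View pics/top0b.png

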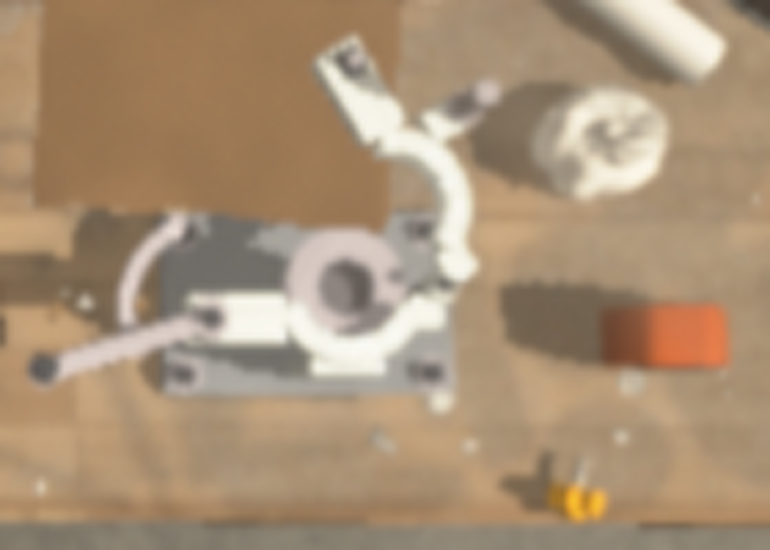

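View pics/scene0a.png

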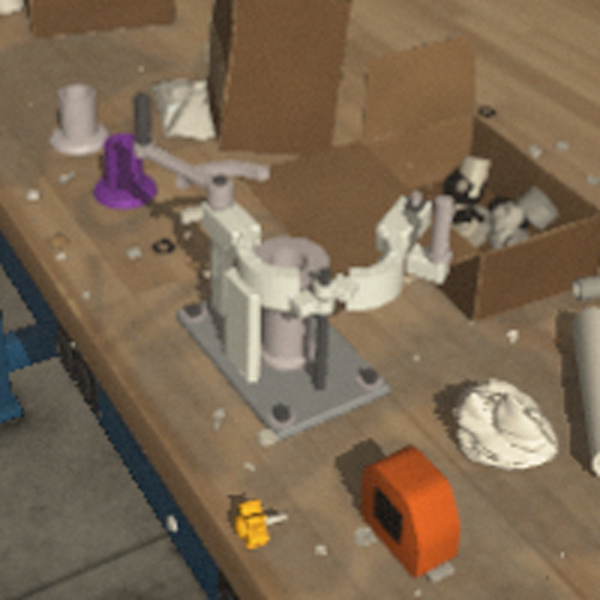

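Request:
arm_command(
  deltas=[
    {"xyz": [0.018, -0.033, 0.004], "turn": [0, 0, 0.0345]},
    {"xyz": [0.018, -0.033, 0.004], "turn": [0, 0, 0.0345]},
    {"xyz": [0.018, -0.033, 0.004], "turn": [0, 0, 0.0345]},
    {"xyz": [0.018, -0.033, 0.004], "turn": [0, 0, 0.0345]},
    {"xyz": [0.018, -0.033, 0.004], "turn": [0, 0, 0.0345]},
    {"xyz": [0.018, -0.033, 0.004], "turn": [0, 0, 0.0345]},
    {"xyz": [0.018, -0.033, 0.004], "turn": [0, 0, 0.0345]},
    {"xyz": [0.018, -0.033, 0.004], "turn": [0, 0, 0.0345]},
    {"xyz": [0.018, -0.033, 0.004], "turn": [0, 0, 0.0345]},
    {"xyz": [0.018, -0.033, 0.004], "turn": [0, 0, 0.0345]},
    {"xyz": [0.018, -0.033, 0], "turn": [0, 0, 0.032]},
    {"xyz": [0, 0, 0]},
  ],
)

```text
validation failed for argument at $.de...
```

Run:
```python
from h import *
s,c=snap('wrist','w1.png'); print(s['eef_pos'],s['eef_rot'],s['joints'],s['clock'])
```

```text
[202.2881309  511.24925236 216.03772173] [-3.14073752e+00 -4.71693536e-05  2.76480522e+00] [ 1.12741218e+00  3.00321878e-01  1.52141671e+00 -1.01582699e-05
  1.32071045e+00 -6.65942210e-02] 0.15
```

View pics/w1.png

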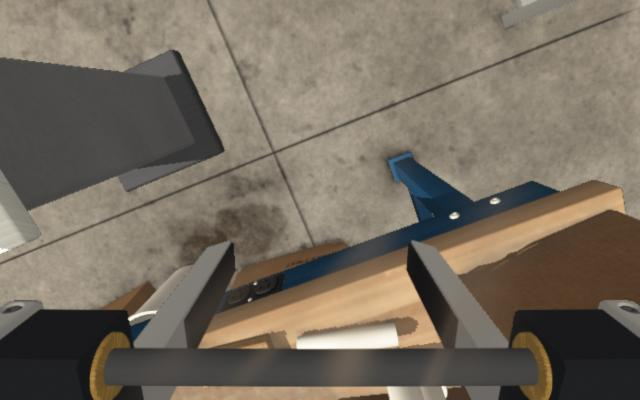

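Request:
arm_command(
  deltas=[
    {"xyz": [0.018, -0.033, 0.004], "turn": [0, 0, 0.0345]},
    {"xyz": [0.018, -0.033, 0.004], "turn": [0, 0, 0.0345]},
    {"xyz": [0.018, -0.033, 0.004], "turn": [0, 0, 0.0345]},
    {"xyz": [0.018, -0.033, 0.004], "turn": [0, 0, 0.0345]},
    {"xyz": [0.018, -0.033, 0.004], "turn": [0, 0, 0.0345]},
    {"xyz": [0.018, -0.033, 0.004], "turn": [0, 0, 0.0345]},
    {"xyz": [0.018, -0.033, 0.004], "turn": [0, 0, 0.0345]},
    {"xyz": [0.018, -0.033, 0.004], "turn": [0, 0, 0.0345]},
    {"xyz": [0.018, -0.033, 0.004], "turn": [0, 0, 0.0345]},
    {"xyz": [0.018, -0.033, 0.004], "turn": [0, 0, 0.0345]},
    {"xyz": [0.018, -0.033, 0], "turn": [0, 0, 0.032]},
    {"xyz": [0, 0, 0], "turn": [0, 0, 0]},
  ],
)

```text
clock: 1.7
eef_pos: [401.0, 146.9, 256.3]
eef_rot: [-3.141, -0.0, 3.139]
wrist_force: [-0.1, 0.1, -0.6]
finger_gap: 93.9
```

Run:
```python
from h import *
s,c=snap('wrist','w1.png'); print(s['eef_pos'],s['eef_rot'],s['joints'],s['clock'])
```

```text
[400.99226906 146.90129717 256.34428149] [-3.14139058e+00 -1.54840045e-04  3.13922718e+00] [ 2.65445866e-01 -1.13024452e-02  1.78303834e+00 -1.57052923e-04
  1.37005956e+00 -1.30295367e+00] 1.7
```

View pics/w1.png

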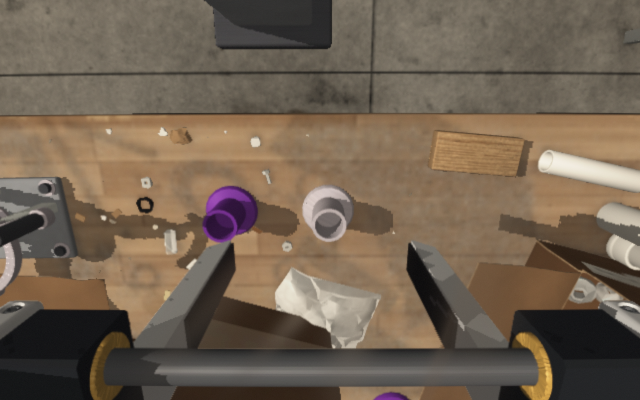

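The pale tube is visible: its flange around (327,206), the neck's top rim around (329,225). I'll fit ellipses to locate it.

Run:
```python
from h import *
s,c=load('w1.png')
crop(c,270,160,390,270,6,'w1a.png')
for p in [(327,205)]: print(onz(s,c,p,0))
im=c['color']; hsv=cv2.cvtColor(im,cv2.COLOR_RGB2HSV)
for p in [(312,195),(320,235),(318,215)]: print(p,im[p[1],p[0]],hsv[p[1],p[0]])
for p in [(329,224),(329,225)]: print(onz(s,c,p,57))
```

```text
[445.68811679 153.9871345    0.        ]
(312, 195) [219 205 200] [  8  22 219]
(320, 235) [125 115 111] [  9  29 125]
(318, 215) [187 173 169] [  7  25 187]
[449.90227943 155.26871209  57.        ]
[451.05373592 155.27349594  57.        ]
```

View pics/w1a.png

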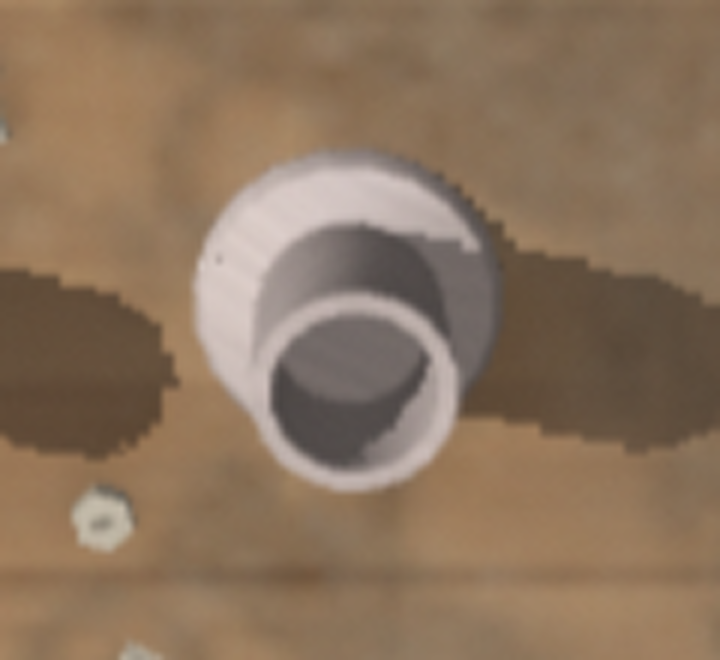

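Run:
```python
from h import *
s,c=load('w1.png'); st,ct=load('top0.png'); ss,cs=load('scene0.png')
o,d=ray(s,c,(320,200)); print('wrist cam',o,d); print('top',ray(st,ct,(320,200))); print('scene',ray(ss,cs,(320,200)))
for n,a,b in [('wood w',(477,154),None)]: print(onz(s,c,a,19))
th=np.linspace(0,2*np.pi,60)
for sc,nm,S,C,cx in [('w1','w',s,c,(270,160,390,270)),('t','t',st,ct,(200,200,320,280)),('s','s',ss,cs,(230,170,320,240))]:
    im=C['color'][:,:,::-1].copy(); im=cv2.resize(im,None,fx=6,fy=6,interpolation=cv2.INTER_CUBIC)
    for z,r in [(0,32),(57,19)]:
        p=proj(S,C,np.c_[450+r*np.cos(th),150+r*np.sin(th),0*th+z]); cv2.polylines(im,[((p+.5)*6-.5).astype(int)],True,(0,255,0),1)
    x0,y0,x1,y1=cx; cv2.imwrite(f'pics/ov_{nm}.png',im[y0*6:y1*6,x0*6:x1*6])
```

```text
wrist cam [316.99090832 146.99712982 423.97726959] [ 0.27710145 -0.00365675 -0.96087574]
top (array([ 380.87890481,  -61.71236883, 1236.36262112]), array([ 0.16470229, -0.01223851, -0.9862699 ]))
scene (array([  87.50481172, -867.9001185 ,  626.1112296 ]), array([ 0.44432584,  0.7499565 , -0.49009998]))
[379.93377913 323.43260346  19.        ]
```

View pics/ov_w.png

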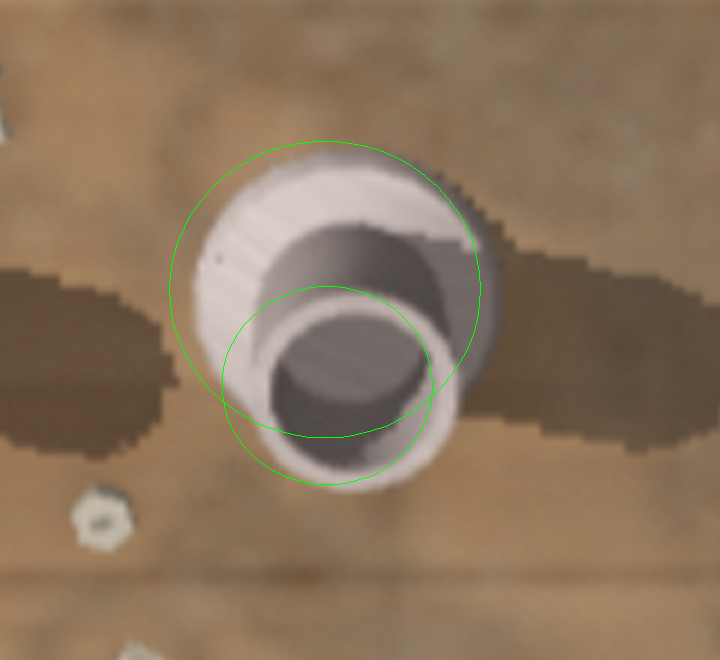

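View pics/ov_t.png

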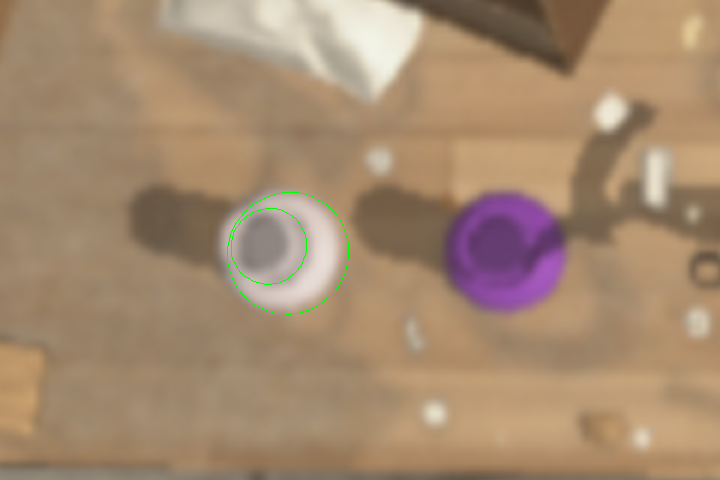

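View pics/ov_s.png

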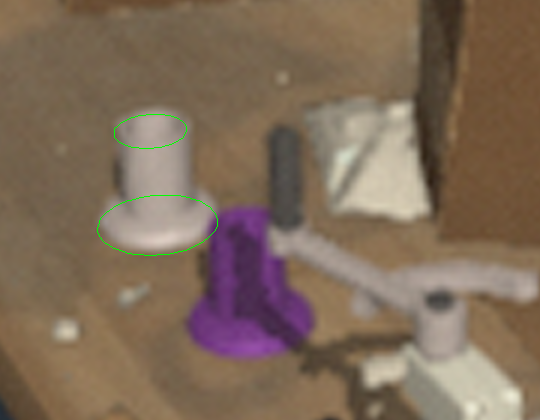

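Request:
arm_command(
  deltas=[
    {"xyz": [0.025, 0.004, 0], "turn": [0, 0, 0.001]},
    {"xyz": [0.025, 0.004, -0.02], "turn": [0, 0, 0.001]},
    {"xyz": [0, 0, -0.045], "turn": [0, 0, 0]},
    {"xyz": [0, 0, -0.045], "turn": [0, 0, 0]},
    {"xyz": [0, 0, -0.045], "turn": [0, 0, 0]},
    {"xyz": [0, 0, -0.035], "turn": [0, 0, 0]},
    {"xyz": [0, 0, -0.02], "turn": [0, 0, 0]},
    {"xyz": [0, 0, -0.014], "turn": [0, 0, 0]},
    {"xyz": [0, 0, 0], "turn": [0, 0, 0]},
    {"xyz": [0, 0, 0], "turn": [0, 0, 0]},
  ],
)

```text
clock: 3.0
eef_pos: [450.7, 156.8, 33.2]
eef_rot: [3.141, 0.001, -3.139]
wrist_force: [0.9, 1.0, -0.0]
finger_gap: 94.0
```

Run:
```python
from h import *
s,c=snap('wrist','w2.png'); print(s['eef_pos'],s['eef_rot'],s['wrist_force'],s['clock'])
```

```text
[450.74354    156.75336609  33.20415026] [ 3.14129658e+00  1.13384374e-03 -3.13919044e+00] [ 0.91391204  0.98079749 -0.00883006] 3.0
```

View pics/w2.png

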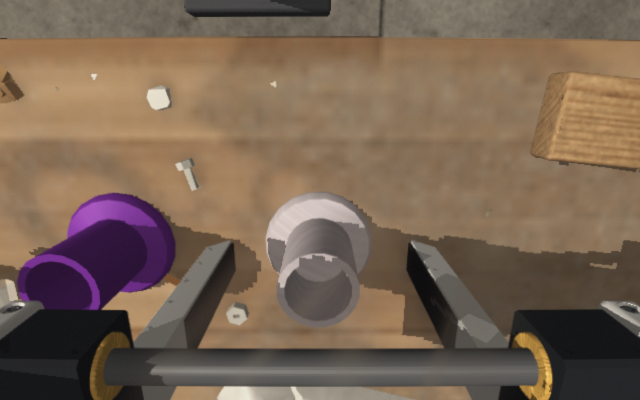

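Run:
```python
from h import *
s,c=load('w2.png')
print(onz(s,c,(318,287),57), onz(s,c,(318,248),57),onz(s,c,(318,327),57), onz(s,c,(278,287),57),onz(s,c,(359,287),57))
print(proj(s,c,[[451,155,57],[451,155,0],[451-32,155,7],[451-32,155,0],[451-19,155,57],[451+19,155,57]]))
```

```text
[448.83963287 155.26065994  57.        ] [429.83849991 155.25907909  57.        ] [469.82442469 155.26183796  57.        ] [448.89944948 137.29565478  57.        ] [448.79920919 173.669025    57.        ]
[[317.42134295 291.26057807]
 [318.2993527  241.95873389]
 [318.23262511 193.68402949]
 [318.31929226 190.50873192]
 [317.40421501 252.57616768]
 [317.43859806 327.320472  ]]
```

Request:
arm_command(
  deltas=[
    {"xyz": [-0.0005, -0.0015, 0], "turn": [0, 0, 0]},
    {"xyz": [0, 0, 0], "turn": [0, 0, 0]},
    {"xyz": [0, 0, 0], "turn": [0, 0, 0]},
    {"xyz": [0, 0, 0], "turn": [0, 0, 0]},
    {"xyz": [0, 0, 0], "turn": [0, 0, 0]},
    {"xyz": [0, 0, 0], "turn": [0, 0, 0]},
  ],
  gripper=1.0,
  force=30,
)

```text
clock: 3.8
eef_pos: [449.9, 154.9, 32.5]
eef_rot: [3.142, 0.0, -3.139]
wrist_force: [-0.3, 0.8, 0.0]
finger_gap: 37.3
```

Run:
```python
from h import *
st,ct=load('top0.png'); ss,cs=load('scene0.png')
f=lambda x,y:((x+.5)/5.5-.5+320,(y+.5)/5.5-.5+185)
g=lambda x,y:((x+.5)/3-.5+230,(y+.5)/3-.5+160)
for n,a,z in [('seat',(345,285),100),('ringpost top',(487,95),162),('leverpost top',(43,367),180),('leverpivot',(207,318),125),('plate c1',(165,393),10),('plate c2',(455,393),10)]:
    print(n,onz(st,ct,f(*a),z).round(1))
print('lp tri',tri([(st,ct,f(43,367)),(ss,cs,g(142,97))]))
print('rp tri',tri([(st,ct,f(487,95)),(ss,cs,g(441,199))]))
print('seat tri',tri([(st,ct,f(345,285)),(ss,cs,g(294,254))]))
print('pin tri',tri([(st,ct,f(350,62)),(ss,cs,g(414,200))]))
```

```text
seat [ 465.6 -259.5  100. ]
ringpost top [ 558.9 -323.   162. ]
leverpost top [417.5 -96.6 180. ]
leverpivot [ 445.7 -183.2  125. ]
plate c1 [ 409.6 -171.8   10. ]
plate c2 [ 411.4 -337.7   10. ]
lp tri [418.55943827 -97.09049949 179.01834138]
rp tri [ 558.40497656 -322.51888825  163.47138435]
seat tri [ 467.43629534 -259.76765655  105.35487579]
pin tri [ 582.88573525 -260.51189695  119.03038413]
```

Request:
arm_command(
  deltas=[
    {"xyz": [0, 0, 0.01], "turn": [0, 0, 0]},
    {"xyz": [0, 0, 0.03], "turn": [0, 0, 0]},
    {"xyz": [0, 0, 0.04], "turn": [0, 0, 0]},
    {"xyz": [0, 0, 0.04], "turn": [0, 0, 0]},
    {"xyz": [0, 0, 0.04], "turn": [0, 0, 0]},
    {"xyz": [0, -0.02, 0.04], "turn": [0, 0, 0]},
    {"xyz": [0, -0.04, 0.02], "turn": [0, 0, 0]},
    {"xyz": [0, -0.045, 0], "turn": [0, 0, 0]},
    {"xyz": [0, -0.045, 0], "turn": [0, 0, 0]},
    {"xyz": [0, -0.045, 0], "turn": [0, 0, 0]},
    {"xyz": [0, -0.045, 0], "turn": [0, 0, 0]},
    {"xyz": [0, -0.045, 0], "turn": [0, 0, 0]},
  ],
)

```text
clock: 5.3
eef_pos: [449.4, -131.5, 253.0]
eef_rot: [-3.142, 0.0, -3.139]
wrist_force: [0.3, 0.2, -2.0]
finger_gap: 37.7
```

Request:
arm_command(
  deltas=[
    {"xyz": [0, -0.04, 0], "turn": [0, 0, 0]},
    {"xyz": [0.015, -0.04, 0], "turn": [0, 0, 0]},
    {"xyz": [0.015, -0.03, 0], "turn": [0, 0, 0]},
    {"xyz": [0.015, -0.01, 0], "turn": [0, 0, 0]},
    {"xyz": [0, 0, 0], "turn": [0, 0, 0]},
  ],
)

```text
clock: 5.92
eef_pos: [494.9, -250.4, 252.2]
eef_rot: [3.141, -0.001, -3.14]
wrist_force: [-0.1, -0.3, -2.3]
finger_gap: 37.5
```

Run:
```python
from h import *
s,c=snap('wrist','w3.png'); print(s['eef_pos'],s['eef_rot'],s['wrist_force'],s['clock'])
```

```text
[ 494.86936046 -250.38005521  252.21350534] [ 3.14112537e+00 -8.28184224e-04 -3.13984666e+00] [-0.12910816 -0.34102792 -2.27999057] 5.925
```

View pics/w3.png

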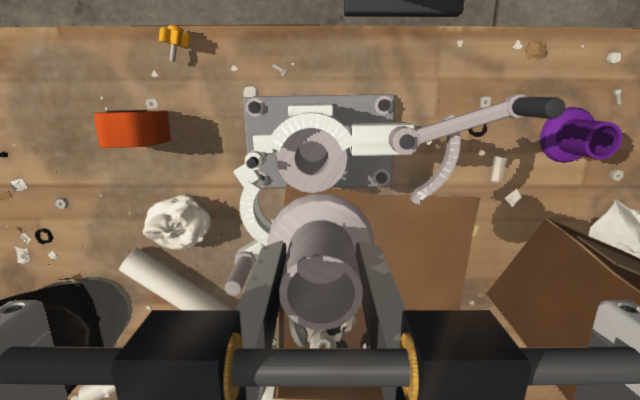

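The wrist view shows the fixed flange near (313,160), lever pivot near (404,140), lever post top near (562,107), and the hinge near (252,160). The held tube occupies the lower centre.

Run:
```python
from h import *
s,c=load('w3.png')
crop(c,235,85,425,205,4.2,'w3a.png')
```

```text
(no output)
```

View pics/w3a.png

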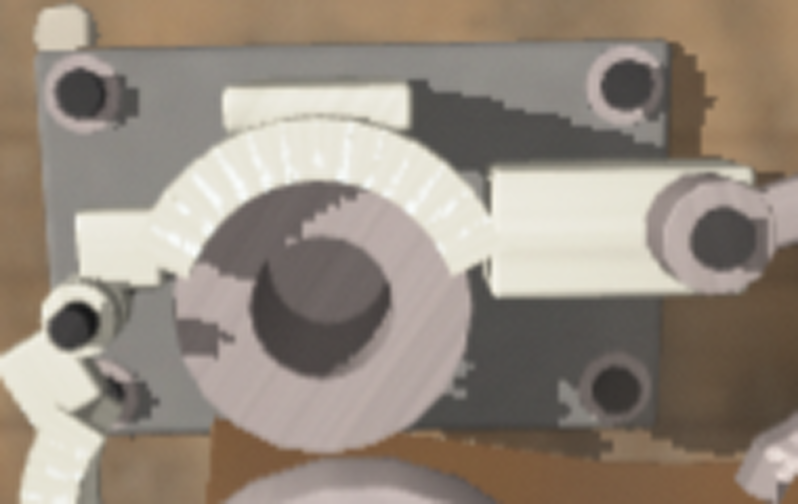

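Run:
```python
from h import *
s,c=load('w3.png')
f=lambda x,y:((x+.5)/4.2-.5+235,(y+.5)/4.2-.5+85)
for n,a,z in [('seat c',(321.5,306),100),('seat L',(174,306),100),('seat R',(471,306),100),('seat bottom',(322,452),100),('plate TL',(38,52),10),('TR',(668,42),10),('BR',(655,430),10),('screw TL',(78,92),14),('screw TR',(627,83),14),('screw BR',(614,389),14),('pivot',(725,238),128),('hinge',(73,325),118)]:
    print(n,onz(s,c,f(*a),z).round(1))
print('leverpost', onz(s,c,(560,107),180), 'low',onz(s,c,(518,104),136))
```

```text
seat c [ 463.4 -259.3  100. ]
seat L [ 463.5 -290.7  100. ]
seat R [ 463.4 -227.5  100. ]
seat bottom [ 495.6 -259.4  100. ]
plate TL [ 411.6 -335.3   10. ]
TR [ 408.8 -171.1   10. ]
BR [ 512.9 -168.7   10. ]
screw TL [ 421.6 -324.6   14. ]
screw TR [ 419.1 -182.    14. ]
screw BR [ 500.3 -181.4   14. ]
pivot [ 445.5 -181.   128. ]
hinge [ 464.4 -309.   118. ]
leverpost [416.76578823 -95.1926659  180.        ] low [415.85415089 -99.71460617 136.        ]
```

Request:
arm_command(
  deltas=[
    {"xyz": [-0.008, -0.005, 0], "turn": [0, 0, 0]},
    {"xyz": [-0.007, -0.004, -0.02], "turn": [0, 0, 0]},
    {"xyz": [0, 0, -0.035], "turn": [0, 0, 0]},
    {"xyz": [0, 0, -0.03], "turn": [0, 0, 0]},
    {"xyz": [0, 0, -0.015], "turn": [0, 0, 0]},
    {"xyz": [0, 0, -0.006], "turn": [0, 0, 0]},
    {"xyz": [0, 0, 0], "turn": [0, 0, 0]},
    {"xyz": [0, 0, 0], "turn": [0, 0, 0]},
  ],
)

```text
clock: 6.98
eef_pos: [480.2, -259.3, 147.4]
eef_rot: [-3.141, 0.001, -3.139]
wrist_force: [0.2, 0.7, -1.4]
finger_gap: 37.6
```

Run:
```python
from h import *
s,c=snap('wrist','w4.png'); print(s['eef_pos'],s['eef_rot'],s['wrist_force'],s['clock'])
snap('scene','s4.png')
s,c=load('s4.png'); crop(c,270,200,400,300,6,'s4a.png')
```

```text
[ 480.20337576 -259.29464331  147.44342852] [-3.14076452e+00  1.32304857e-03 -3.13934640e+00] [ 0.23966109  0.70232515 -1.39875749] 6.975
```

View pics/w4.png

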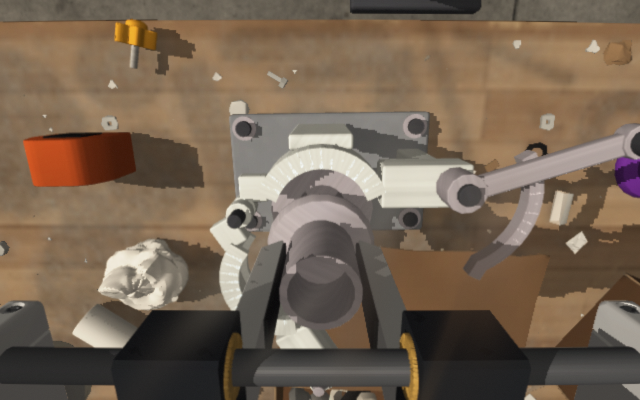

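View pics/s4a.png

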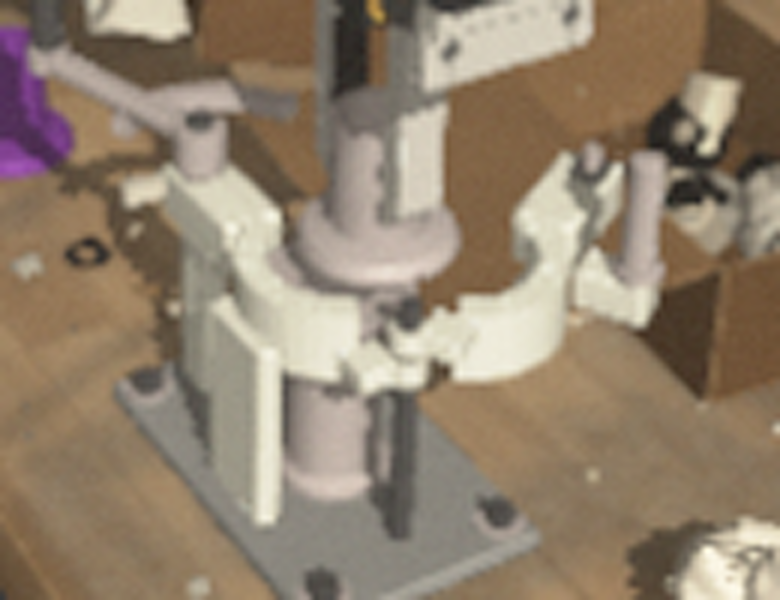

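Request:
arm_command(
  deltas=[
    {"xyz": [0, 0, -0.002], "turn": [0, 0, 0]},
    {"xyz": [0, 0, -0.002], "turn": [0, 0, 0]},
    {"xyz": [0, 0, -0.002], "turn": [0, 0, 0]},
    {"xyz": [0, 0, -0.002], "turn": [0, 0, 0]},
    {"xyz": [0, 0, -0.002], "turn": [0, 0, 0]},
    {"xyz": [0, 0, -0.0012], "turn": [0, 0, 0]},
    {"xyz": [0, 0, -0.0012], "turn": [0, 0, 0]},
    {"xyz": [0, 0, -0.0012], "turn": [0, 0, 0]},
    {"xyz": [0, 0, -0.0012], "turn": [0, 0, 0]},
  ],
)

```text
clock: 8.2
eef_pos: [480.0, -259.1, 132.4]
eef_rot: [-3.141, 0.0, -3.139]
wrist_force: [-5.4, 4.1, 14.4]
finger_gap: 37.3
```

Request:
arm_command(
  deltas=[
    {"xyz": [0, 0, 0.0004], "turn": [0, 0, 0]},
    {"xyz": [0, 0, 0], "turn": [0, 0, 0]},
    {"xyz": [0, 0, 0], "turn": [0, 0, 0]},
  ],
  force=12,
  gripper=1.0,
)

```text
clock: 8.57
eef_pos: [480.1, -259.1, 132.4]
eef_rot: [-3.141, 0.001, -3.139]
wrist_force: [-0.9, 1.8, 4.1]
finger_gap: 38.0
```

Request:
arm_command(
  deltas=[
    {"xyz": [-0.0015, 0, 0], "turn": [0, 0, 0]},
    {"xyz": [-0.0015, 0, 0], "turn": [0, 0, 0]},
    {"xyz": [-0.0015, 0, 0], "turn": [0, 0, 0]},
    {"xyz": [-0.0015, 0, 0], "turn": [0, 0, 0]},
    {"xyz": [-0.0015, 0, 0], "turn": [0, 0, 0]},
    {"xyz": [-0.0015, 0, 0], "turn": [0, 0, 0]},
    {"xyz": [-0.0015, 0, 0], "turn": [0, 0, 0]},
    {"xyz": [-0.0015, 0, 0], "turn": [0, 0, 0]},
  ],
)

```text
clock: 9.57
eef_pos: [468.1, -259.2, 132.4]
eef_rot: [-3.141, 0.001, -3.139]
wrist_force: [3.2, -0.4, 2.1]
finger_gap: 37.8
```

Request:
arm_command(
  deltas=[
    {"xyz": [-0.001, 0, 0], "turn": [0, 0, 0]},
    {"xyz": [-0.001, 0, 0], "turn": [0, 0, 0]},
    {"xyz": [-0.001, 0, 0], "turn": [0, 0, 0]},
    {"xyz": [-0.001, 0, 0], "turn": [0, 0, 0]},
  ],
)

```text
clock: 10.07
eef_pos: [464.1, -259.2, 132.4]
eef_rot: [-3.141, 0.001, -3.139]
wrist_force: [7.9, -0.1, 5.2]
finger_gap: 37.8
```

Request:
arm_command(
  deltas=[
    {"xyz": [-0.001, 0, 0], "turn": [0, 0, 0]},
    {"xyz": [-0.001, 0, 0], "turn": [0, 0, 0]},
  ],
)

```text
clock: 10.32
eef_pos: [462.1, -259.2, 132.3]
eef_rot: [-3.141, 0.001, -3.139]
wrist_force: [5.0, -1.5, 6.9]
finger_gap: 37.7
```

Run:
```python
from h import *
s,c=snap('wrist','w5.png'); print(s['eef_pos'],s['eef_rot'],s['wrist_force'],s['clock'])
crop(c,220,110,420,340,2.6,'w5a.png')
```

```text
[ 462.06426772 -259.17468025  132.33317562] [-3.14118908e+00  8.59672443e-04 -3.13939854e+00] [ 5.02928472 -1.54605587  6.91029471] 10.325
```

View pics/w5a.png

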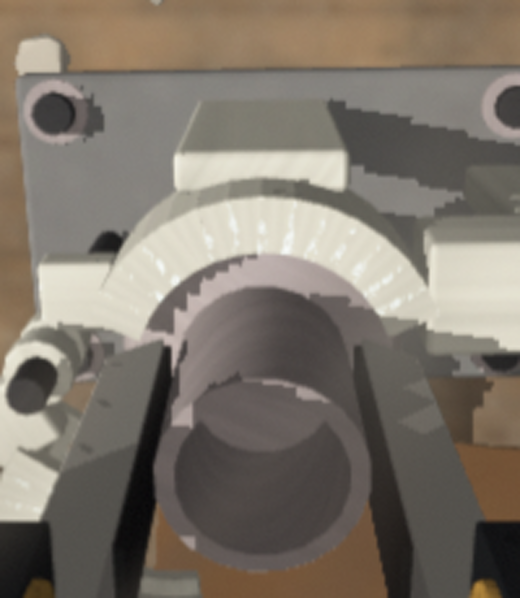

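Run:
```python
from h import *
s,c=load('w5.png')
print(onz(s,c,(320.8,292.4),157.0))
s2,c2=load('w4.png'); 
crop(c2,220,110,420,340,2.6,'w4b.png')
f=lambda x,y:((x+.5)/2.6-.5+220,(y+.5)/2.6-.5+110)
# rim top/bottom rows
for yy in (378,572): print(onz(s,c,f(263,yy),157)[0])
# flange visible arc apex vs lip
for yy in (197,253): print('lip',onz(s,c,f(263,yy),113.5))
```

```text
[ 462.38841012 -259.38726252  157.        ]
444.11024750259816
481.9812802067263
lip [ 423.77906246 -259.48928374  113.5       ]
lip [ 435.80082239 -259.46296207  113.5       ]
```

View pics/w4b.png

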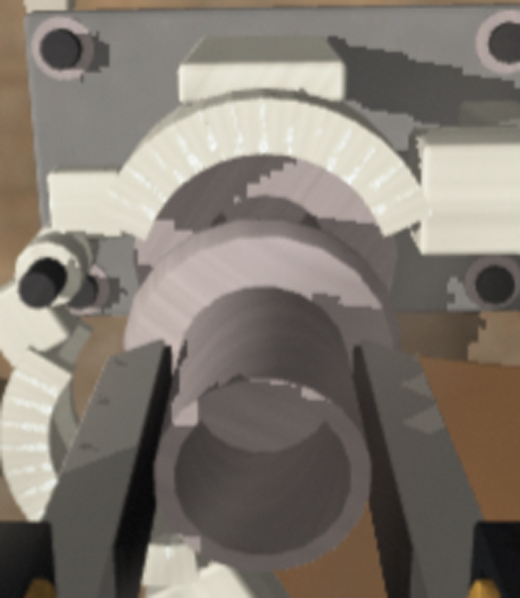

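Request:
arm_command(
  deltas=[
    {"xyz": [-0.001, 0, 0], "turn": [0, 0, 0]},
    {"xyz": [0, 0, 0], "turn": [0, 0, 0]},
  ],
)

```text
clock: 10.62
eef_pos: [461.4, -259.2, 132.4]
eef_rot: [-3.141, 0.002, -3.139]
wrist_force: [7.3, 0.1, 4.9]
finger_gap: 37.8
```

Run:
```python
from h import *
s,c=snap('wrist','w6.png'); print(s['eef_pos'],s['wrist_force'],s['clock'])
for n in ('w4','w5','w6'):
    s,c=load(n+'.png'); g=cv2.cvtColor(c['color'],cv2.COLOR_RGB2GRAY).astype(int)
    print(n,g[322:336,318],g[322:336,324])
a=load('w5.png')[1]['color'];b=load('w6.png')[1]['color']
# image shift of tube patch vs lip patch
A=cv2.cvtColor(a,cv2.COLOR_RGB2GRAY).astype(np.float32);B=cv2.cvtColor(b,cv2.COLOR_RGB2GRAY).astype(np.float32);C=cv2.cvtColor(load('w4.png')[1]['color'],cv2.COLOR_RGB2GRAY).astype(np.float32)
for n,(y0,y1,x0,x1) in dict(tube=(225,330,285,360),lip=(180,215,285,355)).items():
    w=cv2.createHanningWindow((x1-x0,y1-y0),cv2.CV_32F)
    print(n,cv2.phaseCorrelate(A[y0:y1,x0:x1],B[y0:y1,x0:x1],w),cv2.phaseCorrelate(C[y0:y1,x0:x1],A[y0:y1,x0:x1],w))
```

```text
[ 461.37457908 -259.17550154  132.39195745] [7.28243702 0.06922827 4.90650284] 10.625
w4 [69 83 91 93 93 93 93 91 92 90 91 92 91 91] [70 82 91 93 92 92 92 91 88 85 85 85 85 85]
w5 [ 68  82  92  91  91  92  94 102  98  91  91  91  90  90] [71 83 91 92 91 92 92 91 92 91 92 91 90 90]
w6 [ 69  82  91  93  91  93  95 103 100  92  91  92  91  90] [68 83 91 92 91 93 92 93 94 91 92 92 91 90]
tube ((0.25639375813252485, 0.1787051429936497), 0.6515005554387598) ((-0.8542050805171328, 0.002352273994219445), 0.7595456584294638)
lip ((0.2554436751048712, 1.1870653101441846), 0.6889850350073826) ((2.283392806782267, -15.876687695202058), 0.12630352120340607)
```

Request:
arm_command(
  deltas=[
    {"xyz": [-0.0007, 0, 0], "turn": [0, 0, 0]},
    {"xyz": [-0.0007, 0, 0], "turn": [0, 0, 0]},
    {"xyz": [0, 0, 0], "turn": [0, 0, 0]},
  ],
)

```text
clock: 11.05
eef_pos: [460.4, -259.1, 132.6]
eef_rot: [-3.141, 0.003, -3.139]
wrist_force: [11.1, 0.5, 5.7]
finger_gap: 38.0
```

Run:
```python
from h import *
s,c=snap('wrist','w7.png'); print(s['eef_pos'],s['wrist_force'],s['clock'])
G=lambda n:cv2.cvtColor(load(n)[1]['color'],cv2.COLOR_RGB2GRAY).astype(np.float32)
A=G('w5.png');B=G('w7.png')
for n,(y0,y1,x0,x1) in dict(tube=(225,330,285,360),rim=(255,335,275,365),lip=(180,215,285,355)).items():
    w=cv2.createHanningWindow((x1-x0,y1-y0),cv2.CV_32F)
    print(n,cv2.phaseCorrelate(A[y0:y1,x0:x1],B[y0:y1,x0:x1],w))
```

```text
[ 460.40010281 -259.08889328  132.62421967] [11.13376838  0.49574535  5.73931749] 11.05
tube ((0.4443851773012639, 0.32935296100298217), 0.8118547180552541)
rim ((-0.13845116974790272, 0.6138560262268129), 1.0247141006257798)
lip ((-0.23179876318445736, 2.543219339598), 0.611886696683036)
```

Request:
arm_command(
  deltas=[
    {"xyz": [0, 0, 0], "turn": [0, 0, 0]},
    {"xyz": [0, 0, 0], "turn": [0, 0, 0]},
    {"xyz": [0, 0, 0], "turn": [0, 0, 0]},
    {"xyz": [0, 0, 0], "turn": [0, 0, 0]},
  ],
  gripper=0.42,
)

```text
clock: 11.6
eef_pos: [459.2, -259.1, 131.8]
eef_rot: [3.141, -0.001, -3.139]
wrist_force: [-0.6, 0.7, -0.8]
finger_gap: 54.4
```

Run:
```python
from h import *
s,c=snap('wrist','w8.png'); print(s['eef_pos'],s['wrist_force'],s['clock'])
crop(c,220,110,420,340,2.6,'w8a.png')
G=lambda n:cv2.cvtColor(load(n)[1]['color'],cv2.COLOR_RGB2GRAY).astype(np.float32)
A=G('w7.png');B=G('w8.png')
for n,(y0,y1,x0,x1) in dict(tube=(225,330,285,360),rim=(255,335,275,365),lip=(180,215,285,355)).items():
    w=cv2.createHanningWindow((x1-x0,y1-y0),cv2.CV_32F)
    print(n,cv2.phaseCorrelate(A[y0:y1,x0:x1],B[y0:y1,x0:x1],w))
```

```text
[ 459.24990926 -259.06774126  131.84174317] [-0.61971998  0.66163695 -0.8435209 ] 11.6
tube ((0.37786015701625075, 4.353670780973445), 0.6293308985674823)
rim ((0.4130744816400451, 3.127502943506279), 0.6395346612400479)
lip ((0.28230249188727896, 2.206850699174691), 0.7922893247486632)
```

View pics/w8a.png

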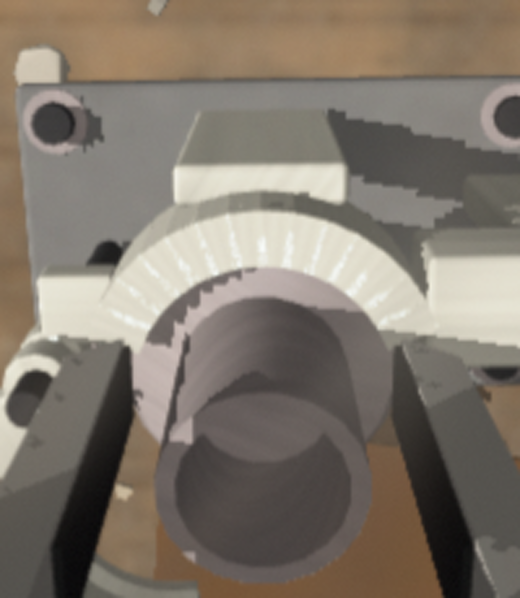

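Run:
```python
from h import *
s,c=load('w8.png')
f=lambda x,y:((x+.5)/2.6-.5+220,(y+.5)/2.6-.5+110)
for yy in (391,487,583): print(onz(s,c,f(264,yy),157))
print('lip',onz(s,c,f(264,266),113.5), 'outer',onz(s,c,f(264,210),113.5))
print('ring ends flange L/R at z107',onz(s,c,f(132,400),104),onz(s,c,f(392,400),104))
```

```text
[ 443.48440085 -259.14359642  157.        ]
[ 461.65118349 -259.09957771  157.        ]
[ 481.12826959 -259.05225878  157.        ]
lip [ 435.66396005 -259.12693109  113.5       ] outer [ 423.57673635 -259.15604905  113.5       ]
ring ends flange L/R at z107 [ 471.18702934 -289.37282331  104.        ] [ 471.04675713 -229.62181371  104.        ]
```

Request:
arm_command(
  deltas=[
    {"xyz": [0.001, 0, 0.01], "turn": [0, 0, 0]},
    {"xyz": [0, 0, 0.03], "turn": [0, 0, 0]},
    {"xyz": [0, 0, 0.03], "turn": [0, 0, 0]},
    {"xyz": [0.01, -0.005, 0.01], "turn": [0, 0, 0]},
    {"xyz": [0.03, -0.02, 0], "turn": [0, 0, 0]},
    {"xyz": [0.03, -0.02, 0], "turn": [0, 0, 0]},
    {"xyz": [0.02, -0.013, 0], "turn": [0, 0, 0]},
    {"xyz": [0.008, -0.005, 0], "turn": [0, 0, 0]},
    {"xyz": [0, 0, 0], "turn": [0, 0, 0]},
  ],
)

```text
clock: 12.78
eef_pos: [558.4, -322.0, 212.1]
eef_rot: [3.141, -0.0, -3.139]
wrist_force: [0.8, -0.5, 0.4]
finger_gap: 54.4
```

Run:
```python
from h import *
s,c=snap('wrist','w9.png'); print(s['eef_pos'],s['wrist_force'],s['clock'],s['joints'])
s,c=snap('scene','s9.png'); crop(c,270,180,400,310,5,'s9a.png')
```

```text
[ 558.36743149 -321.99722714  212.08521054] [ 0.7757754  -0.53632775  0.38117573] 12.775 [-5.79902242e-01  5.17892484e-01  1.22758874e+00 -1.11252549e-05
  1.39635139e+00 -2.15290491e+00]
```

View pics/w9.png

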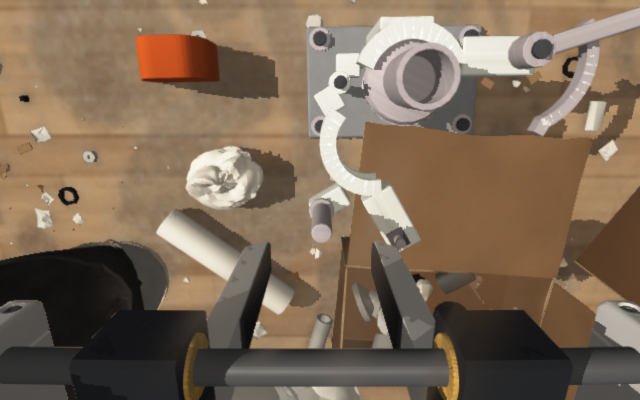

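View pics/s9a.png

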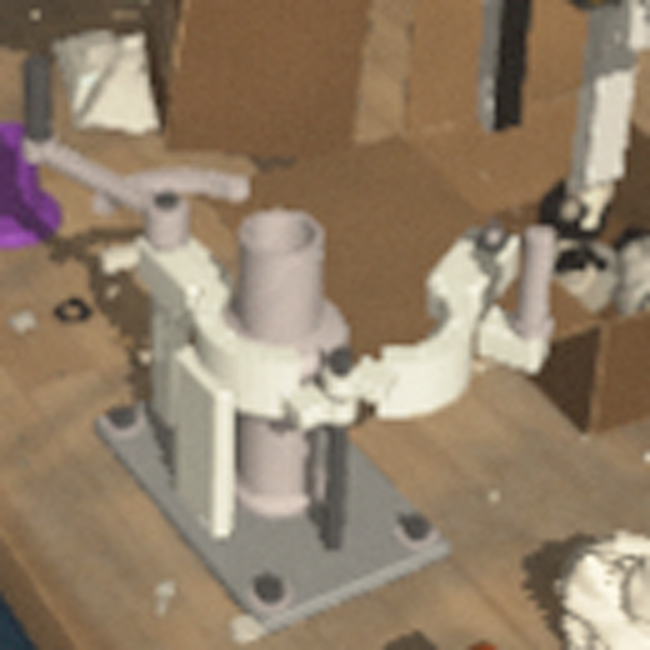

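Run:
```python
from h import *
s,c=load('w9.png'); ss,cs=load('s9.png')
print(onz(s,c,(321,232),162), onz(s,c,(342,82),120))
g=lambda x,y:((x+.5)/5-.5+270,(y+.5)/5-.5+180)
print('post tri',tri([(s,c,(321,232)),(ss,cs,g(541,231))]))
print('box corner',tri([(s,c,(346,266)),(ss,cs,g(598,325))]))
crop(c,240,0,480,300,2,'w9a.png')
```

```text
[ 558.70216573 -322.12899589  162.        ] [ 464.96659207 -307.93543465  120.        ]
post tri [ 559.47946567 -322.72740151  163.2766596 ]
box corner [ 626.35059103 -298.22894876   73.35185488]
```

View pics/w9a.png

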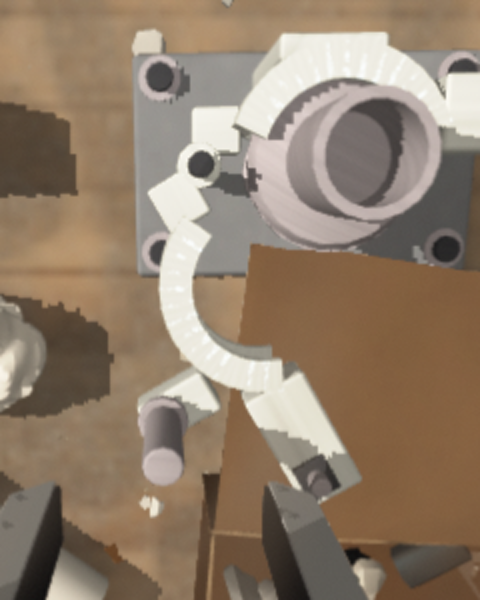

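Request:
arm_command(
  deltas=[
    {"xyz": [0.0005, -0.0005, -0.025], "turn": [0, 0, 0]},
    {"xyz": [0, 0, -0.025], "turn": [0, 0, 0]},
    {"xyz": [0, 0, -0.018], "turn": [0, 0, 0]},
    {"xyz": [0, 0, -0.008], "turn": [0, 0, 0]},
    {"xyz": [0, 0, 0], "turn": [0, 0, 0]},
  ],
)

```text
clock: 13.5
eef_pos: [558.9, -322.5, 136.2]
eef_rot: [3.142, -0.0, -3.139]
wrist_force: [-0.4, 0.2, 0.3]
finger_gap: 54.5
```

Request:
arm_command(
  deltas=[
    {"xyz": [0, 0, 0], "turn": [0, 0, 0]},
    {"xyz": [0, 0, 0], "turn": [0, 0, 0]},
    {"xyz": [0, 0, 0], "turn": [0, 0, 0]},
    {"xyz": [0, 0, 0], "turn": [0, 0, 0]},
    {"xyz": [0, 0, 0], "turn": [0, 0, 0]},
  ],
  gripper=1.0,
  force=10,
)

```text
clock: 14.12
eef_pos: [559.0, -322.6, 136.1]
eef_rot: [3.142, 0.0, -3.139]
wrist_force: [0.5, 0.7, 0.7]
finger_gap: 13.7
```

Run:
```python
import numpy as np
th=np.r_[np.linspace(-.146,.85,12),np.linspace(.85,.93,6)[1:]]
p=95.5*np.c_[np.cos(th),np.sin(th)]
print(np.diff(p,axis=0).round(1).tolist()); print(p[-1]+[464.5,-308.7],p[11]+[464.5,-308.7])
```

```text
[[0.9, 8.6], [0.1, 8.6], [-0.7, 8.6], [-1.5, 8.5], [-2.2, 8.4], [-3.0, 8.1], [-3.7, 7.8], [-4.4, 7.4], [-5.0, 7.0], [-5.7, 6.5], [-6.2, 6.0], [-1.2, 1.0], [-1.2, 1.0], [-1.2, 1.0], [-1.2, 0.9], [-1.2, 0.9]]
[ 521.59314531 -232.14529565] [ 527.52839043 -236.95272131]
```

Request:
arm_command(
  deltas=[
    {"xyz": [0.0009, 0.0086, 0], "turn": [0, 0, 0]},
    {"xyz": [0.0001, 0.0086, 0], "turn": [0, 0, 0]},
    {"xyz": [-0.0007, 0.0086, 0], "turn": [0, 0, 0]},
    {"xyz": [-0.0015, 0.0085, 0], "turn": [0, 0, 0]},
    {"xyz": [-0.0022, 0.0084, 0], "turn": [0, 0, 0]},
    {"xyz": [-0.003, 0.0081, 0], "turn": [0, 0, 0]},
    {"xyz": [-0.0037, 0.0078, 0], "turn": [0, 0, 0]},
    {"xyz": [-0.0044, 0.0074, 0], "turn": [0, 0, 0]},
    {"xyz": [-0.005, 0.007, 0], "turn": [0, 0, 0]},
    {"xyz": [-0.0057, 0.0065, 0], "turn": [0, 0, 0]},
    {"xyz": [0, 0, 0], "turn": [0, 0, 0]},
  ],
)

```text
clock: 15.5
eef_pos: [533.2, -242.5, 136.1]
eef_rot: [3.141, -0.001, -3.139]
wrist_force: [-1.5, 0.5, 5.0]
finger_gap: 14.0
```

Request:
arm_command(
  deltas=[
    {"xyz": [-0.0021, 0.002, 0], "turn": [0, 0, 0]},
    {"xyz": [-0.0021, 0.002, 0], "turn": [0, 0, 0]},
    {"xyz": [-0.002, 0.002, 0], "turn": [0, 0, 0]},
    {"xyz": [-0.0012, 0.001, 0], "turn": [0, 0, 0]},
    {"xyz": [-0.0012, 0.001, 0], "turn": [0, 0, 0]},
  ],
)

```text
clock: 16.12
eef_pos: [525.1, -235.1, 136.1]
eef_rot: [-3.141, 0.0, -3.139]
wrist_force: [0.4, -2.6, 5.4]
finger_gap: 13.8
```

Request:
arm_command(
  deltas=[
    {"xyz": [-0.0012, 0.001, 0], "turn": [0, 0, 0]},
    {"xyz": [-0.0012, 0.001, 0], "turn": [0, 0, 0]},
    {"xyz": [0, 0, 0], "turn": [0, 0, 0]},
  ],
)

```text
clock: 16.5
eef_pos: [522.6, -233.0, 136.1]
eef_rot: [3.142, -0.0, -3.139]
wrist_force: [-0.5, -1.9, 5.6]
finger_gap: 13.7
```

Run:
```python
from h import *
s,c=snap('wrist','w10.png'); print(s['eef_pos'],s['wrist_force'],s['clock'])
```

```text
[ 522.61602509 -233.02882005  136.09342662] [-0.52357451 -1.87954107  5.64065382] 16.5
```

View pics/w10.png

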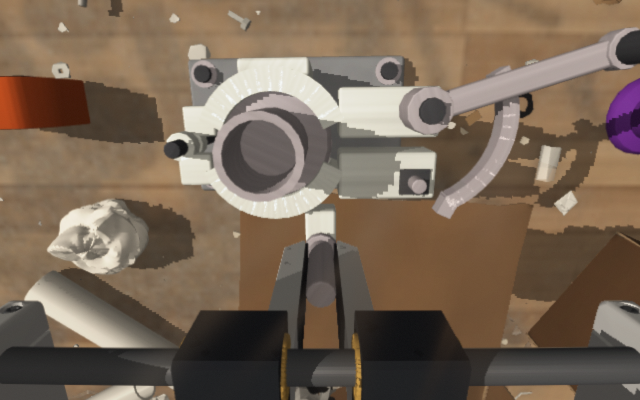

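Request:
arm_command(
  deltas=[
    {"xyz": [-0.0009, 0.0007, 0], "turn": [0, 0, 0]},
    {"xyz": [-0.0009, 0.0007, 0], "turn": [0, 0, 0]},
    {"xyz": [0, 0, 0], "turn": [0, 0, 0]},
  ],
)

```text
clock: 16.92
eef_pos: [522.0, -232.7, 136.2]
eef_rot: [-3.139, 0.003, -3.14]
wrist_force: [11.0, -10.1, -0.6]
finger_gap: 13.5
```

Request:
arm_command(
  deltas=[
    {"xyz": [0, 0, 0], "turn": [0, 0, 0]},
    {"xyz": [0, 0, 0], "turn": [0, 0, 0]},
    {"xyz": [0, 0, 0], "turn": [0, 0, 0]},
    {"xyz": [0, 0, 0.02], "turn": [0, 0, 0]},
    {"xyz": [0, 0, 0.03], "turn": [0, 0, 0]},
    {"xyz": [0, 0, 0.03], "turn": [0, 0, 0]},
  ],
  gripper=0.6,
)

```text
clock: 17.68
eef_pos: [520.8, -231.5, 216.7]
eef_rot: [3.141, -0.001, -3.139]
wrist_force: [-0.2, -0.5, 0.1]
finger_gap: 37.5
```

Run:
```python
from h import *
s,c=snap('wrist','w11.png'); print(s['eef_pos'],s['wrist_force'],s['clock'])
```

```text
[ 520.76093925 -231.4560095   216.7319491 ] [-0.18760407 -0.52945888  0.11981721] 17.675
```

View pics/w11.png

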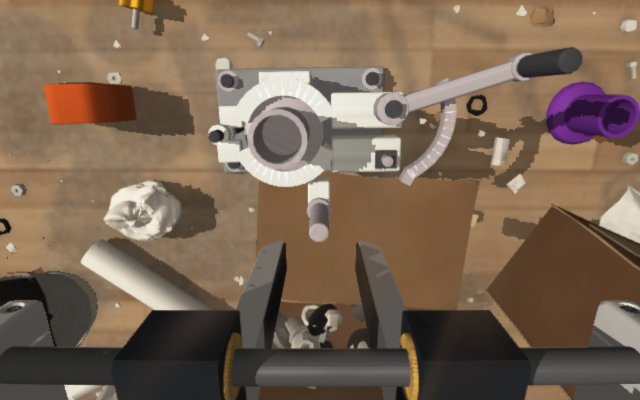

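Request:
arm_command(
  deltas=[
    {"xyz": [-0.0086, 0.0113, 0], "turn": [0, 0, -0.106]},
    {"xyz": [-0.0086, 0.0113, 0], "turn": [0, 0, -0.106]},
    {"xyz": [-0.0086, 0.0113, 0], "turn": [0, 0, -0.106]},
    {"xyz": [-0.0086, 0.0113, 0], "turn": [0, 0, -0.106]},
    {"xyz": [-0.0086, 0.0113, 0], "turn": [0, 0, -0.106]},
    {"xyz": [-0.0086, 0.0113, 0], "turn": [0, 0, -0.106]},
    {"xyz": [-0.0086, 0.0113, 0], "turn": [0, 0, -0.106]},
    {"xyz": [-0.0086, 0.0113, 0], "turn": [0, 0, -0.106]},
    {"xyz": [-0.0086, 0.0113, 0], "turn": [0, 0, -0.106]},
    {"xyz": [-0.0086, 0.0113, 0], "turn": [0, 0, -0.106]},
    {"xyz": [-0.0086, 0.0113, 0], "turn": [0, 0, -0.106]},
    {"xyz": [-0.0086, 0.0113, 0], "turn": [0, 0, -0.106]},
  ],
  gripper=0.45,
)

```text
clock: 19.23
eef_pos: [417.3, -95.6, 215.9]
eef_rot: [-3.141, -0.0, 1.868]
wrist_force: [0.1, 0.5, 0.5]
finger_gap: 51.5
```

Run:
```python
from h import *
s,c=load('w11.png'); p=onz(s,c,(318,233),162); print('ringpost',p)
h=np.array([464.5,-308.7]); v=p[:2]-h; print('angle',np.arctan2(v[1],v[0]),np.hypot(*v),'shut=.913')
s,c=snap('wrist','w12.png'); print(s['eef_pos'],s['eef_rot'],s['wrist_force'],s['clock'],s['joints'])
```

```text
ringpost [ 523.58086221 -233.54688554  162.        ]
angle 0.9045639853030619 95.59570541334057 shut=.913
[417.30328921 -95.609403   215.86124959] [-3.14133758e+00 -3.25527881e-04  1.86830118e+00] [0.08170337 0.48068485 0.45540818] 19.225 [-3.10894530e-01  2.49615228e-02  1.84211393e+00  1.26838810e-04
  1.27491256e+00 -6.08436431e-01]
```

View pics/w12.png

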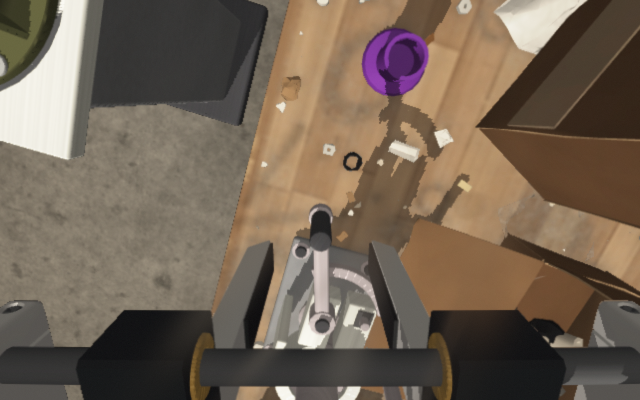

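Run:
```python
from h import *
s,c=load('w12.png'); crop(c,270,180,370,340,3.7,'w12a.png')
print(onz(s,c,(320.5,240),180),onz(s,c,(319.5,212),134),onz(s,c,(320.5,323),130))
print(proj(s,c,[[417,-96,180],[417,-96,136]]))
```

```text
[416.98770229 -96.45172372 180.        ] [415.38186846 -93.87016629 134.        ] [ 444.46348742 -186.34018667  130.        ]
[[320.73651494 239.34729129]
 [320.76408626 216.14222977]]
```

View pics/w12a.png

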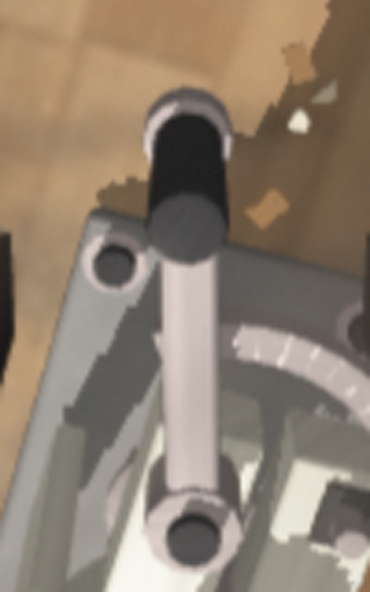

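Request:
arm_command(
  deltas=[
    {"xyz": [0, -0.0008, -0.02], "turn": [0, 0, 0]},
    {"xyz": [0, 0, -0.022], "turn": [0, 0, 0]},
    {"xyz": [0, 0, -0.015], "turn": [0, 0, 0]},
    {"xyz": [0, 0, -0.005], "turn": [0, 0, 0]},
    {"xyz": [0, 0, 0], "turn": [0, 0, 0]},
  ],
)

```text
clock: 19.9
eef_pos: [417.9, -97.0, 154.2]
eef_rot: [-3.142, -0.0, 1.872]
wrist_force: [-1.0, 0.4, -0.6]
finger_gap: 52.0
```

Request:
arm_command(
  deltas=[
    {"xyz": [0, 0, 0], "turn": [0, 0, 0]},
    {"xyz": [0, 0, 0], "turn": [0, 0, 0]},
    {"xyz": [0, 0, 0], "turn": [0, 0, 0]},
    {"xyz": [0, 0, 0], "turn": [0, 0, 0]},
    {"xyz": [0, 0, 0], "turn": [0, 0, 0]},
  ],
  gripper=1.0,
  force=25,
)

```text
clock: 20.52
eef_pos: [417.8, -96.9, 154.1]
eef_rot: [3.141, 0.0, 1.872]
wrist_force: [-0.1, 0.5, 1.5]
finger_gap: 13.5
```

```bash
cat > arc.py <<'E'
import numpy as np,sys
def arc(t0,t1,n,r=90.0):
    th=np.linspace(t0,t1,n+1); p=r*np.c_[np.cos(th),np.sin(th)]
    for d in np.diff(p,axis=0): print('{"xyz": [%.4f, %.4f, 0], "turn": [0, 0, %.4f]}'%(d[0]/1e3,d[1]/1e3,(t1-t0)/n),end=', ')
    print()
E
python3 -c "
from arc import *
arc(1.869,1.469,8)
for k in range(14): print(round(1.469-.09*k,3)); arc(1.469-.09*k,1.469-.09*(k+1),3)
"
```

```text
{"xyz": [0.0043, 0.0012, 0], "turn": [0, 0, -0.0500]}, {"xyz": [0.0044, 0.0010, 0], "turn": [0, 0, -0.0500]}, {"xyz": [0.0044, 0.0008, 0], "turn": [0, 0, -0.0500]}, {"xyz": [0.0045, 0.0006, 0], "turn": [0, 0, -0.0500]}, {"xyz": [0.0045, 0.0003, 0], "turn": [0, 0, -0.0500]}, {"xyz": [0.0045, 0.0001, 0], "turn": [0, 0, -0.0500]}, {"xyz": [0.0045, -0.0001, 0], "turn": [0, 0, -0.0500]}, {"xyz": [0.0045, -0.0003, 0], "turn": [0, 0, -0.0500]}, 
1.469
{"xyz": [0.0027, -0.0003, 0], "turn": [0, 0, -0.0300]}, {"xyz": [0.0027, -0.0004, 0], "turn": [0, 0, -0.0300]}, {"xyz": [0.0027, -0.0005, 0], "turn": [0, 0, -0.0300]}, 
1.379
{"xyz": [0.0026, -0.0006, 0], "turn": [0, 0, -0.0300]}, {"xyz": [0.0026, -0.0006, 0], "turn": [0, 0, -0.0300]}, {"xyz": [0.0026, -0.0007, 0], "turn": [0, 0, -0.0300]}, 
1.289
{"xyz": [0.0026, -0.0008, 0], "turn": [0, 0, -0.0300]}, {"xyz": [0.0026, -0.0009, 0], "turn": [0, 0, -0.0300]}, {"xyz": [0.0025, -0.0009, 0], "turn": [0, 0, -0.0300]}, 
1.199
{"xyz": [0.0025, -0.0010, 0], "turn": [0, 0, -0.0300]}, {"xyz": [0.0025, -0.0011, 0], "turn": [0, 0, -0.0300]}, {"xyz": [0.002
[... 1091 characters left out ...]
 
0.569
{"xyz": [0.0014, -0.0023, 0], "turn": [0, 0, -0.0300]}, {"xyz": [0.0014, -0.0023, 0], "turn": [0, 0, -0.0300]}, {"xyz": [0.0013, -0.0024, 0], "turn": [0, 0, -0.0300]}, 
0.479
{"xyz": [0.0012, -0.0024, 0], "turn": [0, 0, -0.0300]}, {"xyz": [0.0011, -0.0024, 0], "turn": [0, 0, -0.0300]}, {"xyz": [0.0011, -0.0025, 0], "turn": [0, 0, -0.0300]}, 
0.389
{"xyz": [0.0010, -0.0025, 0], "turn": [0, 0, -0.0300]}, {"xyz": [0.0009, -0.0025, 0], "turn": [0, 0, -0.0300]}, {"xyz": [0.0008, -0.0026, 0], "turn": [0, 0, -0.0300]}, 
0.299
{"xyz": [0.0008, -0.0026, 0], "turn": [0, 0, -0.0300]}, {"xyz": [0.0007, -0.0026, 0], "turn": [0, 0, -0.0300]}, {"xyz": [0.0006, -0.0026, 0], "turn": [0, 0, -0.0300]},
```

Request:
arm_command(
  deltas=[
    {"xyz": [0.0043, 0.0012, 0], "turn": [0, 0, -0.05]},
    {"xyz": [0.0044, 0.001, 0], "turn": [0, 0, -0.05]},
    {"xyz": [0.0044, 0.0008, 0], "turn": [0, 0, -0.05]},
    {"xyz": [0.0045, 0.0006, 0], "turn": [0, 0, -0.05]},
    {"xyz": [0.0045, 0.0003, 0], "turn": [0, 0, -0.05]},
    {"xyz": [0.0045, 0.0001, 0], "turn": [0, 0, -0.05]},
  ],
)

```text
clock: 21.28
eef_pos: [444.4, -92.7, 154.1]
eef_rot: [-3.141, -0.0, 1.57]
wrist_force: [-1.4, 2.0, 3.2]
finger_gap: 13.6
```

Request:
arm_command(
  deltas=[
    {"xyz": [0.0045, -0.0001, 0], "turn": [0, 0, -0.05]},
    {"xyz": [0.0045, -0.0003, 0], "turn": [0, 0, -0.05]},
  ],
)

```text
clock: 21.52
eef_pos: [453.4, -93.1, 154.1]
eef_rot: [-3.141, -0.0, 1.47]
wrist_force: [-1.2, 1.9, 2.1]
finger_gap: 13.4
```

Request:
arm_command(
  deltas=[
    {"xyz": [0.0027, -0.0003, 0], "turn": [0, 0, -0.03]},
    {"xyz": [0.0027, -0.0004, 0], "turn": [0, 0, -0.03]},
    {"xyz": [0.0027, -0.0005, 0], "turn": [0, 0, -0.03]},
  ],
)

```text
clock: 21.9
eef_pos: [461.6, -94.3, 154.1]
eef_rot: [-3.142, -0.0, 1.38]
wrist_force: [-0.7, 5.8, 5.0]
finger_gap: 13.7
```

Request:
arm_command(
  deltas=[
    {"xyz": [0.0026, -0.0006, 0], "turn": [0, 0, -0.03]},
    {"xyz": [0.0026, -0.0006, 0], "turn": [0, 0, -0.03]},
  ],
)

```text
clock: 22.15
eef_pos: [466.9, -95.4, 154.1]
eef_rot: [3.141, -0.001, 1.32]
wrist_force: [-0.6, 6.2, 3.0]
finger_gap: 13.7
```

Request:
arm_command(
  deltas=[
    {"xyz": [0.0026, -0.0004, 0], "turn": [0, 0, -0.03]},
    {"xyz": [0.0026, -0.0006, 0], "turn": [0, 0, -0.03]},
  ],
)

```text
clock: 22.4
eef_pos: [472.1, -96.8, 154.1]
eef_rot: [3.141, 0.0, 1.26]
wrist_force: [-0.5, 1.8, 3.5]
finger_gap: 13.1
```

Request:
arm_command(
  deltas=[
    {"xyz": [0.0026, -0.0007, 0], "turn": [0, 0, -0.03]},
    {"xyz": [0.0025, -0.0009, 0], "turn": [0, 0, -0.03]},
  ],
)

```text
clock: 22.65
eef_pos: [477.1, -98.5, 154.1]
eef_rot: [3.141, 0.0, 1.2]
wrist_force: [-1.3, 0.6, 3.7]
finger_gap: 13.5
```

Request:
arm_command(
  deltas=[
    {"xyz": [0.0025, -0.001, 0], "turn": [0, 0, -0.03]},
    {"xyz": [0.0025, -0.0011, 0], "turn": [0, 0, -0.03]},
  ],
)

```text
clock: 22.9
eef_pos: [482.1, -100.6, 154.1]
eef_rot: [3.141, 0.0, 1.14]
wrist_force: [-1.2, -0.1, 5.0]
finger_gap: 13.2
```

Request:
arm_command(
  deltas=[
    {"xyz": [0.0024, -0.0012, 0], "turn": [0, 0, -0.03]},
    {"xyz": [0.0024, -0.0012, 0], "turn": [0, 0, -0.03]},
  ],
)

```text
clock: 23.15
eef_pos: [487.0, -102.9, 154.1]
eef_rot: [3.142, -0.0, 1.08]
wrist_force: [-1.7, 0.0, 5.3]
finger_gap: 13.6
```

Request:
arm_command(
  deltas=[
    {"xyz": [0.0024, -0.0013, 0], "turn": [0, 0, -0.03]},
    {"xyz": [0.0023, -0.0014, 0], "turn": [0, 0, -0.03]},
  ],
)

```text
clock: 23.4
eef_pos: [491.7, -105.6, 154.1]
eef_rot: [3.142, -0.0, 1.02]
wrist_force: [-2.0, 0.2, 5.5]
finger_gap: 13.5
```

Request:
arm_command(
  deltas=[
    {"xyz": [0.0023, -0.0014, 0], "turn": [0, 0, -0.03]},
    {"xyz": [0.0022, -0.0015, 0], "turn": [0, 0, -0.03]},
  ],
)

```text
clock: 23.65
eef_pos: [496.2, -108.5, 154.1]
eef_rot: [3.141, -0.0, 0.96]
wrist_force: [0.7, 1.2, 5.0]
finger_gap: 13.5
```

Run:
```python
from h import *
s,c=snap('scene','s13.png'); print(s['eef_pos'],s['wrist_force'],s['clock']); crop(c,270,180,400,310,5,'s13a.png')
s,c=snap('wrist','w13.png')
```

```text
[ 496.17361518 -108.47055805  154.10347545] [0.65967258 1.20456436 5.0390581 ] 23.65
```

View pics/s13a.png

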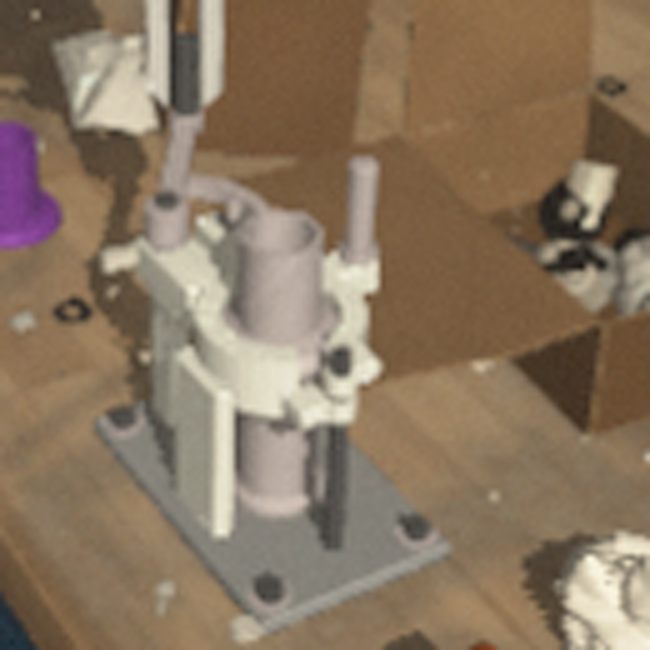

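View pics/w13.png

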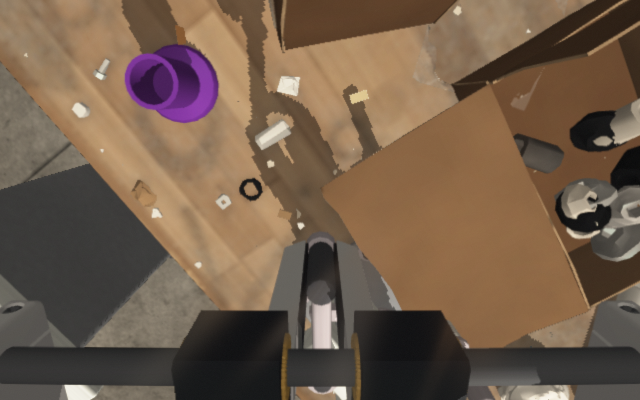

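The clamp is shut and the lever is following, with its hook coming over the pin. It's still slack, so I'll continue.

Request:
arm_command(
  deltas=[
    {"xyz": [0.0022, -0.0016, 0], "turn": [0, 0, -0.03]},
    {"xyz": [0.0021, -0.0016, 0], "turn": [0, 0, -0.03]},
  ],
)

```text
clock: 24.0
eef_pos: [500.4, -111.6, 154.1]
eef_rot: [3.142, -0.0, 0.9]
wrist_force: [-0.3, 1.3, 4.9]
finger_gap: 13.3
```

Request:
arm_command(
  deltas=[
    {"xyz": [0.0021, -0.0017, 0], "turn": [0, 0, -0.03]},
    {"xyz": [0.002, -0.0018, 0], "turn": [0, 0, -0.03]},
  ],
)

```text
clock: 24.25
eef_pos: [504.6, -115.0, 154.1]
eef_rot: [3.142, -0.0, 0.84]
wrist_force: [0.7, 2.1, 5.4]
finger_gap: 13.5
```

Request:
arm_command(
  deltas=[
    {"xyz": [0.002, -0.0018, 0], "turn": [0, 0, -0.03]},
    {"xyz": [0.0019, -0.0019, 0], "turn": [0, 0, -0.03]},
  ],
)

```text
clock: 24.5
eef_pos: [508.5, -118.6, 154.1]
eef_rot: [-3.141, -0.001, 0.78]
wrist_force: [-0.6, 4.0, 5.7]
finger_gap: 13.9
```

Request:
arm_command(
  deltas=[
    {"xyz": [0.0019, -0.0019, 0], "turn": [0, 0, -0.03]},
    {"xyz": [0.0018, -0.002, 0], "turn": [0, 0, -0.03]},
  ],
)

```text
clock: 24.75
eef_pos: [512.1, -122.2, 154.0]
eef_rot: [-3.141, -0.001, 0.72]
wrist_force: [-0.6, 6.7, 5.8]
finger_gap: 13.8
```

Request:
arm_command(
  deltas=[
    {"xyz": [0.001, -0.0008, 0], "turn": [0, 0, -0.015]},
    {"xyz": [0, 0, 0], "turn": [0, 0, 0]},
  ],
)

```text
clock: 25.0
eef_pos: [513.0, -123.2, 154.0]
eef_rot: [-3.141, -0.0, 0.706]
wrist_force: [-0.6, 3.9, 5.8]
finger_gap: 13.6
```

Request:
arm_command(
  deltas=[
    {"xyz": [0.0012, -0.0014, 0], "turn": [0, 0, -0.02]},
    {"xyz": [0, 0, 0], "turn": [0, 0, 0]},
  ],
)

```text
clock: 25.25
eef_pos: [514.2, -124.5, 154.0]
eef_rot: [-3.141, -0.0, 0.686]
wrist_force: [-0.9, 3.9, 5.6]
finger_gap: 13.6
```

```bash
cat > fr.py <<'E'
from h import *
F=[]
s=read_state(); p=s['eef_pos'][:2]-np.array([444.2,-182.9]); th=np.arctan2(p[1],p[0]); f=s['wrist_force']
print('th',th.round(4),'r',np.hypot(*p).round(2),'push',round(-(f[0]*np.sin(th)-f[1]*np.cos(th)),2),'rad',round(f[0]*np.cos(th)+f[1]*np.sin(th),2),'clk',s['clock'],'mom',s['moment'].round(2),f.round(1))
E
python3 fr.py
```

```text
th 0.6952 r 91.17 push 3.58 rad 1.76 clk 25.25 mom [0.66 0.3  0.07] [-0.9  3.9  5.6]
```

Request:
arm_command(
  deltas=[
    {"xyz": [0.0012, -0.0014, 0], "turn": [0, 0, -0.02]},
    {"xyz": [0.0011, -0.0014, 0], "turn": [0, 0, -0.02]},
    {"xyz": [0, 0, 0], "turn": [0, 0, 0]},
  ],
)

```text
clock: 25.62
eef_pos: [516.5, -127.2, 154.0]
eef_rot: [-3.14, -0.0, 0.646]
wrist_force: [-1.7, 5.9, 5.6]
finger_gap: 13.3
```

```bash
python3 fr.py
```

```text
th 0.6571 r 91.27 push 5.74 rad 2.27 clk 25.625 mom [0.9  0.41 0.07] [-1.7  5.9  5.6]
```

Request:
arm_command(
  deltas=[
    {"xyz": [0.0008, -0.0011, 0], "turn": [0, 0, -0.015]},
    {"xyz": [0, 0, 0], "turn": [0, 0, 0]},
  ],
)

```text
clock: 25.88
eef_pos: [517.4, -128.3, 154.0]
eef_rot: [-3.141, -0.0, 0.631]
wrist_force: [-1.6, 4.7, 5.5]
finger_gap: 13.5
```

```bash
python3 fr.py
```

```text
th 0.6409 r 91.27 push 4.74 rad 1.57 clk 25.875 mom [0.71 0.25 0.08] [-1.6  4.7  5.5]
```

Request:
arm_command(
  deltas=[
    {"xyz": [0.0008, -0.0011, 0], "turn": [0, 0, -0.015]},
    {"xyz": [0, 0, 0], "turn": [0, 0, 0]},
  ],
)

```text
clock: 26.12
eef_pos: [518.1, -129.3, 154.0]
eef_rot: [-3.141, -0.0, 0.616]
wrist_force: [-1.4, 4.5, 5.4]
finger_gap: 13.5
```

```bash
python3 fr.py
```

```text
th 0.6273 r 91.31 push 4.46 rad 1.53 clk 26.125 mom [0.89 0.27 0.05] [-1.4  4.5  5.4]
```

Request:
arm_command(
  deltas=[
    {"xyz": [0.0011, -0.0015, 0], "turn": [0, 0, -0.02]},
    {"xyz": [0, 0, 0], "turn": [0, 0, 0]},
  ],
)

```text
clock: 26.38
eef_pos: [519.2, -130.7, 154.0]
eef_rot: [-3.14, -0.0, 0.596]
wrist_force: [-1.4, 6.2, 7.1]
finger_gap: 13.5
```

```bash
python3 fr.py
```

```text
th 0.608 r 91.32 push 5.91 rad 2.44 clk 26.375 mom [1.06 0.4  0.07] [-1.4  6.2  7.1]
```

Request:
arm_command(
  deltas=[
    {"xyz": [0.0008, -0.0012, 0], "turn": [0, 0, -0.015]},
    {"xyz": [0, 0, 0], "turn": [0, 0, 0]},
  ],
)

```text
clock: 26.62
eef_pos: [520.0, -132.0, 154.0]
eef_rot: [-3.141, -0.0, 0.581]
wrist_force: [-0.0, 5.6, 5.6]
finger_gap: 13.5
```

```bash
python3 fr.py
```

```text
th 0.5914 r 91.33 push 4.65 rad 3.12 clk 26.625 mom [0.89 0.25 0.04] [-0.   5.6  5.6]
```

Request:
arm_command(
  deltas=[
    {"xyz": [0.0011, -0.0015, 0], "turn": [0, 0, -0.02]},
    {"xyz": [0, 0, 0], "turn": [0, 0, 0]},
  ],
)

```text
clock: 26.88
eef_pos: [521.2, -133.7, 154.0]
eef_rot: [-3.141, -0.0, 0.561]
wrist_force: [1.0, 3.4, 5.1]
finger_gap: 13.3
```

```bash
python3 fr.py
```

```text
th 0.5692 r 91.38 push 2.3 rad 2.64 clk 26.875 mom [0.6  0.12 0.04] [1.  3.4 5.1]
```

Request:
arm_command(
  deltas=[
    {"xyz": [0.001, -0.0016, 0], "turn": [0, 0, -0.02]},
    {"xyz": [0.0009, -0.0016, 0], "turn": [0, 0, -0.02]},
    {"xyz": [0, 0, 0], "turn": [0, 0, 0]},
  ],
)

```text
clock: 27.25
eef_pos: [523.1, -136.5, 154.0]
eef_rot: [-3.14, -0.001, 0.521]
wrist_force: [0.5, 8.1, 4.5]
finger_gap: 13.0
```

```bash
python3 fr.py
```

```text
th 0.5314 r 91.49 push 6.76 rad 4.54 clk 27.25 mom [1.2  0.21 0.06] [0.5 8.1 4.5]
```

Request:
arm_command(
  deltas=[
    {"xyz": [0.0009, -0.0011, 0], "turn": [0, 0, -0.015]},
    {"xyz": [0, 0, 0], "turn": [0, 0, 0]},
  ],
)

```text
clock: 27.5
eef_pos: [523.7, -137.4, 153.9]
eef_rot: [-3.139, -0.0, 0.506]
wrist_force: [-2.8, 9.2, 6.2]
finger_gap: 13.2
```

```bash
python3 fr.py
```

```text
th 0.5195 r 91.58 push 9.39 rad 2.2 clk 27.5 mom [1.53 0.63 0.09] [-2.8  9.2  6.2]
```

Request:
arm_command(
  deltas=[
    {"xyz": [0, 0, 0], "turn": [0, 0, 0]},
  ],
)

```text
clock: 27.62
eef_pos: [523.7, -137.4, 153.9]
eef_rot: [-3.14, -0.0, 0.506]
wrist_force: [-2.3, 9.6, 7.3]
finger_gap: 13.4
```

```bash
python3 fr.py
```

```text
th 0.5194 r 91.58 push 9.48 rad 2.8 clk 27.625 mom [1.56 0.58 0.05] [-2.3  9.6  7.3]
```

Request:
arm_command(
  deltas=[
    {"xyz": [0, 0, 0], "turn": [0, 0, 0]},
  ],
)

```text
clock: 27.75
eef_pos: [523.7, -137.4, 153.9]
eef_rot: [-3.14, -0.0, 0.506]
wrist_force: [-2.3, 9.9, 6.4]
finger_gap: 13.5
```

```bash
python3 fr.py
```

```text
th 0.5195 r 91.6 push 9.8 rad 2.9 clk 27.75 mom [1.58 0.57 0.06] [-2.3  9.9  6.4]
```

Request:
arm_command(
  deltas=[
    {"xyz": [0.0003, -0.0004, 0], "turn": [0, 0, -0.005]},
    {"xyz": [0, 0, 0], "turn": [0, 0, 0]},
  ],
)

```text
clock: 28.0
eef_pos: [523.9, -137.6, 153.9]
eef_rot: [-3.139, 0.0, 0.501]
wrist_force: [-3.9, 10.7, 6.5]
finger_gap: 13.5
```

```bash
python3 fr.py
```

```text
th 0.5167 r 91.61 push 11.21 rad 1.92 clk 28.0 mom [1.86 0.87 0.03] [-3.9 10.7  6.5]
```

Request:
arm_command(
  deltas=[
    {"xyz": [0, 0, 0], "turn": [0, 0, 0]},
    {"xyz": [0, 0, 0], "turn": [0, 0, 0]},
    {"xyz": [0, 0, 0], "turn": [0, 0, 0]},
    {"xyz": [0, 0, 0.015], "turn": [0, 0, 0]},
    {"xyz": [0, 0, 0.03], "turn": [0, 0, 0]},
    {"xyz": [0, 0, 0.03], "turn": [0, 0, 0]},
    {"xyz": [0, 0, 0], "turn": [0, 0, 0]},
  ],
  gripper=0.6,
)

```text
clock: 28.88
eef_pos: [525.0, -139.1, 232.1]
eef_rot: [3.138, -0.003, 0.502]
wrist_force: [0.1, -0.4, -0.4]
finger_gap: 37.2
```

Run:
```python
from h import *
s,c=snap('wrist','w14.png'); print(s['eef_pos'],s['eef_rot'],s['wrist_force'],s['clock'])
s,c=snap('scene','s14.png'); crop(c,270,180,400,310,5,'s14a.png')
s,c=snap('top','t14.png'); crop(c,320,185,460,285,5.5,'t14a.png')
```

```text
[ 524.99418687 -139.13396593  232.0749462 ] [ 3.13795742 -0.00327542  0.5016453 ] [ 0.07597919 -0.36941152 -0.36237136] 28.875
```

View pics/w14.png

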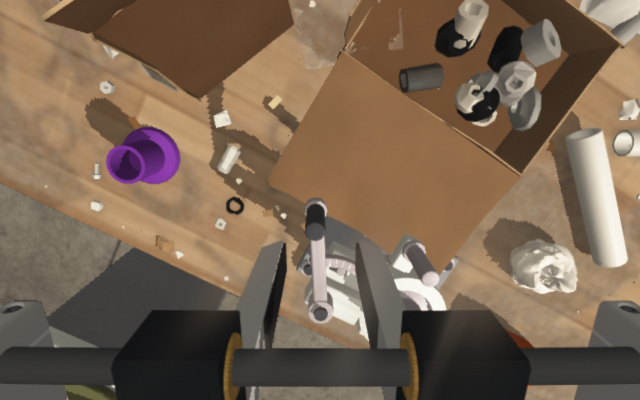

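View pics/s14a.png

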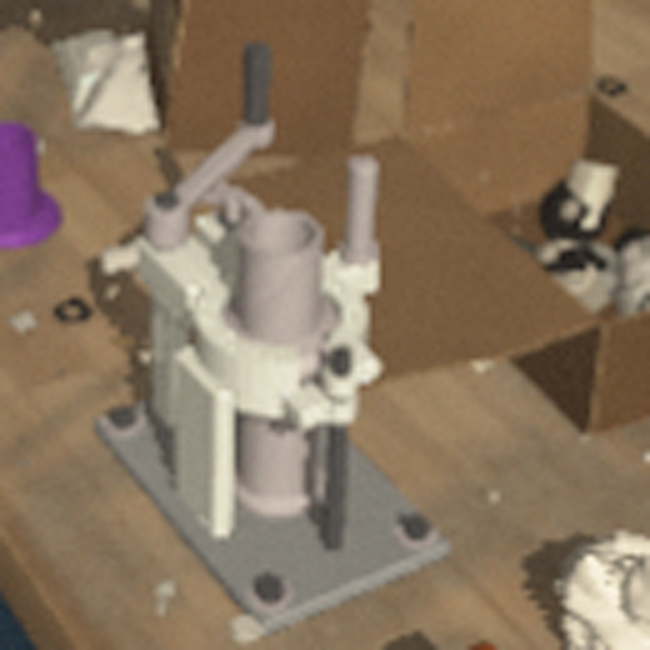

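Run:
```python
from h import *
s,c=load('w14.png'); ss,cs=load('s14.png')
crop(c,280,180,460,350,4,'w14a.png')
g=lambda x,y:((x+.5)/5-.5+270,(y+.5)/5-.5+180)
print(onz(s,c,(316,231),180), tri([(s,c,(316,231)),(ss,cs,g(258,46))]))
print('ring post',onz(s,c,(430,278),162), 'expected shut 523.6,-233.5')
```

```text
[ 522.66776367 -137.38587448  180.        ] [ 523.01567047 -137.42692435  180.46356621]
ring post [ 524.29694578 -232.13669359  162.        ] expected shut 523.6,-233.5
```

View pics/w14a.png

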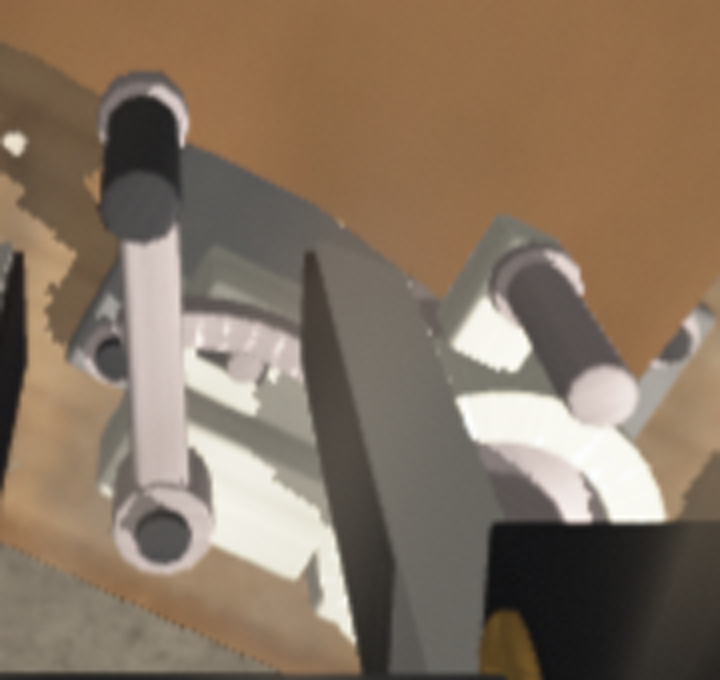

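Request:
arm_command(
  deltas=[
    {"xyz": [0, 0, 0.04], "turn": [0, 0, 0]},
    {"xyz": [-0.02, -0.03, 0.01], "turn": [0, 0, 0]},
    {"xyz": [-0.03, -0.04, 0], "turn": [0, 0, 0]},
    {"xyz": [-0.03, -0.05, 0], "turn": [0, 0, 0]},
    {"xyz": [-0.01, -0.02, 0], "turn": [0, 0, 0]},
    {"xyz": [0, 0, 0], "turn": [0, 0, 0]},
  ],
)

```text
clock: 29.78
eef_pos: [433.4, -279.7, 278.2]
eef_rot: [-3.14, 0.001, 0.499]
wrist_force: [0.2, 0.1, 0.7]
finger_gap: 37.6
```

Run:
```python
from h import *
s,c=snap('wrist','w15.png'); print(s['eef_pos'],s['eef_rot'],s['wrist_force'],s['clock'])
```

```text
[ 433.36806678 -279.67471033  278.15663068] [-3.14012704e+00  6.97483771e-04  4.99407022e-01] [0.17210801 0.13544494 0.72745505] 29.775
```

View pics/w15.png

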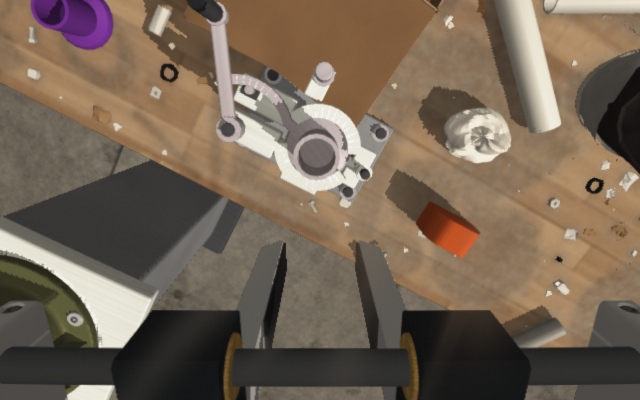

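Run:
```python
from h import *
s,c=load('w15.png'); crop(c,200,40,400,220,4,'w15a.png')
print(onz(s,c,(317.5,154),157)); print('lever',onz(s,c,(206,7),180))
print('knob',proj(s,c,[[354,-403,14]]))
sc=camera('scene'); a=load('scene0.png')[1]['color']; d=np.abs(a.astype(int)-sc['color']).max(2)
for n,(x,y) in dict(knob=(315,333),tape=(366,330),wood=(219,188)).items(): print(n,(d[y-12:y+12,x-14:x+14]>40).mean())
```

```text
[ 465.71095548 -259.25940401  157.        ]
lever [ 520.0582575  -145.36885536  180.        ]
knob [[373.83498185 263.11462575]]
knob 0.0
tape 0.0
wood 0.1056547619047619
```

View pics/w15a.png

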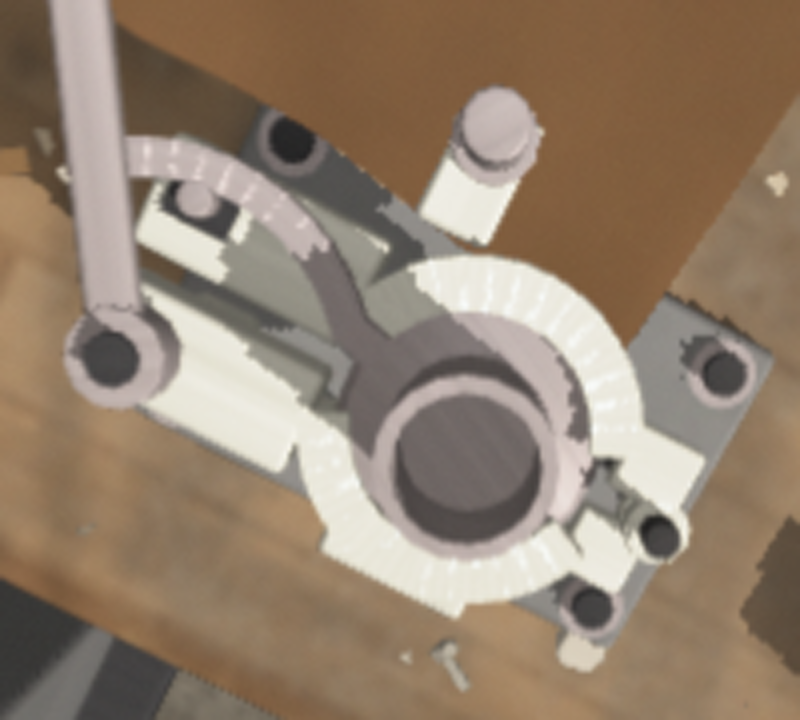

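Run:
```python
from h import *
s,c=load('w15.png'); f=lambda x,y:((x+.5)/4-.5+200,(y+.5)/4-.5+40)
print('ring c',onz(s,c,f(472,430),113.5),'rim c',onz(s,c,f(468,466),157))
for a in [(300,455),(645,420),(480,253),(470,605)]: print(onz(s,c,f(*a),113.5))
s,c=load('s14.png'); ss,cs=load('s9.png')
sc=camera('scene'); a=load('s9.png')[1]['color'][:,:].astype(int); b=sc['color'].astype(int)
# tube shift s9 -> now
A=cv2.cvtColor(load('s9.png')[1]['color'],cv2.COLOR_RGB2GRAY).astype(np.float32);B=cv2.cvtColor(sc['color'],cv2.COLOR_RGB2GRAY).astype(np.float32)
t=A[220:246,316:336]; r=cv2.matchTemplate(B[210:256,306:346],t,cv2.TM_CCOEFF_NORMED); print(cv2.minMaxLoc(r))
cv2.imwrite('pics/s16.png',sc['color'][:,:,::-1]); 
print(read_state()['clock'])
```

```text
ring c [ 465.17402136 -259.2487057   113.5       ] rim c [ 463.86055178 -259.45961455  157.        ]
[ 441.02998431 -227.01644006  113.5       ]
[ 486.25495713 -293.0830762   113.5       ]
[ 500.64571039 -242.04066287  113.5       ]
[ 428.30586365 -278.69665667  113.5       ]
(-0.47294437885284424, 0.8074530363082886, (3, 12), (10, 10))
29.925
```

View pics/s16.png

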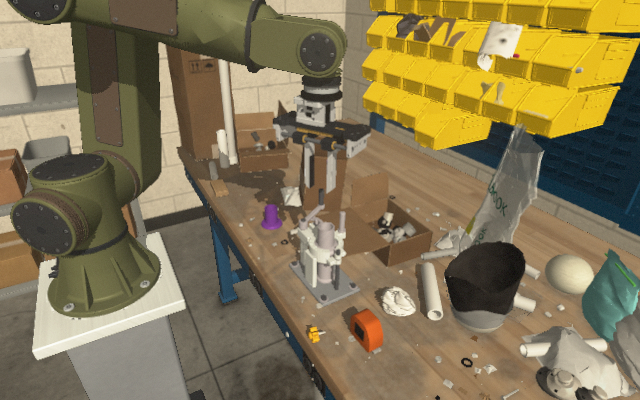

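```bash
python3 -c "
from cell import *
print(sign_off())"
```

```text
the job is handed in; nothing more can be done
None
```

I fitted the loose tube to the fixed flange, shut the clamp half, tightened the hook lever and handed the job in at about 30 s of the 72 s. No verdict was reported.

**Tube:** I set it down slowly (brief peak of about 14 N) and slid it in until it stopped, with about 11 N on the wrist. The last picture puts it about 1.3 mm from the ring's centre, and it has not shifted since I let go of it.

**Clamp half:** I swung it until it met its stop at about 15 N. The post then measured about 0.01 rad from the shut position, within the accuracy of the cameras.

**Lever:** It came up tight at a lever value of about 0.55 rad. The push rose from 6.8 to 9.5 and then 11.2 N over the last few small steps, and I stopped there. After release, the close-up pictures put the post within about 1.5 mm of where I left it.

**Bystanders:** The tape measure and knob look unchanged in the scene picture. About 10% of the wood block's patch differed. I took that to be the arm's shadow, as nothing went near the block, but I did not check further.

**What disagreed or is uncertain:**
- The push readings while the lever was still slack wandered between about 1 and 6 N. The true tightening force may therefore be 1–2 N below the 11.2 N reading. I could not measure the hook pull itself.
- A rough final reading of the lever post was about 8 mm off. It lay at the very edge of the picture, so I trusted the close-up views.
- Wrist-camera positions shifted by about 2 mm depending on which way the camera was turned, so I judged the tube's fit against the ring in the same picture.

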